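Release a tube rack on a platform shaker by rolling its knurled nut loose

TASK

The white tube rack on the shaker is locked in by the T-shaped stop. With a fingertip against the knurled rim of the black nut, and without taking hold of it, roll the nut two full turns anticlockwise (seen from above) to loosen it, leaving it on its stud. Then, still without gripping anything, push the stop's upturned thumb tab so that the stop slides all the way back from the rack. Leave the rack and everything else standing where it is.

Things in the scene. Friction and masses are not known exactly. Their poses are not given: they have to be found in the camera images.
- shaker: Ivory platform shaker, off and fixed; dark-matted platform 320 x 380 mm (x, y), top 118 mm above the bench. Origin: under its centre at bench height; z up, control panel on its -x side, stop slides along its y axis. In this frame: fixed fence at y = +142 mm, white rack from y = +41 to +142 mm, nut axis at x = 0, y = -60 mm. Nothing stands within 70 mm of the nut axis at rim height.
- nut_centre (a point): Centre of the black knurled nut, on its vertical axis half-way up the rim; the frame turns with the nut. Rim 43 mm across its 26 small ridges, 18 mm high. An 8 mm threaded stud rises to 25 mm above this point; the stop's steel strip lies 11 mm below it. The nut climbs 2 mm a turn as it loosens. A white dash on top, pointing outwards along this frame's x, shows how far it has turned.
- nut (a joint): Angle of the nut in rad: within 0.25 of 0, tight, at the start, growing as it is loosened, anticlockwise from above; one turn is 6.28. Some 5 N along the rim breaks it loose, then about 2 N turn it; it stays where it is left. The thread ends after 4 turns.
- thumb_tab (a point): Middle of the inner face of the steel thumb tab: the end of the stop's strip bent straight up, 36 mm wide (along the shaker's x), 3 mm thick, rising 26 mm above the strip, its top 13 mm above this point. It stands 86 mm from the nut's axis at the start. Its inner face, towards the nut, is pushed in the shaker's -y direction. Axes as the shaker's.
- stop (a joint): How far the T-shaped steel stop has been slid back from the rack, in m: 0 at the start, 0.040 all the way back at its end stop, along the shaker's -y. The tight nut clamps it against up to about 8 N; once the nut is loose about 2 N moves it and it stays where it is left. Its front is a 180 mm wide upright fence, 16 mm above the strip, facing the rack.
- white_rack: White grid rack with twelve purple-capped tubes standing on the platform between the fixed fence and the stop, long side along the shaker's x, 200 x 100 x 62 mm, 84 mm high over the tubes. Origin: centre of its underside. Not to be moved.
- sample_pot: Small white pot with a yellow lid, 49 mm wide, 58 mm high, standing on the platform. Origin: centre of its underside. Leave alone.
- timer: Flat white timer, 60 x 44 x 16 mm, lying on the platform. Origin: centre of its underside. Leave alone.
- blue_rack: Blue tube rack, 200 x 90 mm, 84 mm high over its tubes, on the bench. Origin: centre of its underside. Leave alone.
- yellow_rack: Yellow tube rack, 200 x 90 mm, 84 mm high over its tubes, on the bench. Origin: centre of its underside. Leave alone.
- spray_bottle: White spray bottle with a blue head, 74 mm wide, 196 mm high. Origin: centre of its underside. Leave alone.
- spare_pot: Small white pot with an orange lid, 49 mm wide, 58 mm high, on the bench. Origin: centre of its underside. Leave alone.

How it is judged:
By the outcome, as a careful person would: the job done as asked, in the order asked, and still so for the second after the job is handed in, with the robot touching nothing.
It also fails if it takes over 58 s, if anything falls off the work surface, if the arm or the gripper's body presses on something with over 40 N, if the wrist force passes 120 N, or if a joint passes its speed limit or range.

ROBOT

A 7-joint arm with a two-finger parallel gripper is mounted at the origin on the work surface. World frame = base frame: x ahead of the robot, y to its left, z up, the work surface at z = 0. Lengths are in m, angles in rad, forces in N, time in s.
With the tool pointing down it reaches from about 0.425 to 0.875 m from the base axis. Payload 9.9 kg.
Tool frame: the origin (TCP) lies midway between the tips of the shut fingers; the grasp point (between the pads) lies ctrl.tcp_to_grasp behind it (ctrl.tcp_to_grasp is the distance from the TCP to the grasp point, in m); z points along the fingers, x is the direction in which the jaws open and shut, and the axes are right-handed (so a half turn about z gives the same grasp; the last joint's range is limited). The gripper opens to 85 mm and grips with 20 to 120 N. Pads are 22 mm wide; open, the fingers measure 114 mm over their backs; the gripper's body (76 mm by 85 mm) begins 54 mm behind the grasp point. The pads swing forward as they close: fully open they stand 13 mm farther back than shut.
Start: joints at [1.191, 0.576, 0.025, 1.437, -0.015, 1.129, -0.057], TCP at [0.197, -0.646, 0.231] pointing down, gripper open.
Joint ranges: [-2.76, 2.76], [-0.34, 2.15], [-1.52, 1.57], [0.19, 2.46], [-1.09, 4.23], [0.17, 1.99], [-2.82, 2.82]. Speed limits (rad/s): [2.22, 2.22, 3.01, 3.01, 3.14, 3.14, 3.14].

INTERFACE

Orientations are given as a unit quaternion [x, y, z, w].
In Python, from station import readout, get_image, job_done, ctrl gives the robot as it stands. The module is installed in compiled form; this text tells all that it offers.
- The arm moves only by the tool carry_out, never from a script. Its argument "motion" is a list that holds one entry, the list of rows, each a list of 7 numbers: the shift along the world's x, y, z in m, then the turn, a rotation vector about the world's x, y, z in rad, then the finger opening in m, from 0 to 0.0854. A call has exactly 10 rows; each row is the pose to reach, as a shift and turn from the pose commanded when the call began; what a row does not reach only later rows make up. A row lasts 1/10 s, in which the tool goes at most 50 mm and 8.59 degrees, less where a joint would pass 70% of its speed; a pose out of reach is approached as far as the arm can. A call with a gripper value outside its range is refused whole. The fingers move at their own pace and stop on an object; "newtons" is the grip in N (left out, the last holds). Time passes only in rows, so rows that repeat a pose let the fingers close, or fill a call up. It gives the time, the measured TCP pose, the force and the opening at its end, in the units of the state.
- readout.get_obs(): the state, without advancing time (a new reading comes with each control period).
- get_image(name): name is "scene" or "side" or "wrist"; returns a dict with "color" (480x640x3 uint8, red, green, blue), "z_map" (480x640 float32, m along the optical axis (not along the pixel's ray), 0 where there is no reading), "mtx" (3x3 intrinsics, pixels), "cam_to_world" (4x4, takes a point from camera to world coordinates); the wrist camera has in their place "T_tool_cam" (4x4, takes a point from camera to tool coordinates, whose origin is the TCP and whose axes are the tool frame's). Camera axes: x right, y down, z forward; pixel columns grow to the right and rows downward; lengths in m; the calibration is good to about 2 mm. A picture is of the moment at which its call begins: read the wrist's pose just before it.
- job_done(): hands the job in, once; it reports no verdict.
The state is a dict: "time_s": time; "joints": joint angles; "joint_velocities": joint speeds; "tau": joint torques, N m; "tcp_pos": TCP position; "orientation": TCP orientation; "wrist_force": force on the tool from outside, world axes, zero at the start; "ft_torque": the same for the moment, N m; "grip_width": opening from 0.0 (shut) to 1.0 (fully open).
Only numpy, scipy, OpenCV 4.12 (cv2) and the standard library are available. Lean on these libraries where they do the work, as an engineer would, in place of code of your own. Each camera call takes 0.05 s, during which the arm holds its last target.

## Working session

There is one attempt and no reset: what is moved stays moved. The work goes in short steps, Python scripts to look and compute and a tool call to move; the robot and the scene stay as the last step left them, time stands still between calls to the robot, and variables do not carry over. Pictures are saved under pics/ and viewed, and the job is handed in when it is done.

Besides the shell and the picture viewer there is one more tool, called after "Emit:" as name([rows], argument=value, ...), one row to a line, values as JSON. carry_out: Moves the arm, as the interface text tells. Its arguments: {"type":"object","properties":{"motion":{"type":"array","items":{"type":"array","items":{"type":"array","items":{"type":"number"}}}},"newtons":{"type":"number"}},"required":["motion"]}

```bash
mkdir -p pics; python3 - <<'E'
from station import readout,get_image,ctrl
import cv2,numpy as np
o=readout.get_obs();print(o, ctrl.tcp_to_grasp)
for n in ["scene","side","wrist"]:
    d=get_image(n);cv2.imwrite(f"pics/{n}0.png",d["color"][:,:,::-1]);np.savez(f"{n}0.npz",**d)
    print(n,d["mtx"].tolist(),d.get("cam_to_world",d.get("T_tool_cam")).round(4).tolist())
E
```

```text
{'time_s': 0.0, 'joints': array([ 1.19116516,  0.57652146,  0.02486836,  1.4379354 , -0.01501922,
        1.12898644, -0.05648529]), 'joint_velocities': array([ 0.00068507, -0.00012027,  0.00013358, -0.00128613, -0.00199712,
        0.00039543, -0.00143994]), 'tau': array([-5.04856598e-05, -7.65753794e+01,  2.25011766e+00, -2.85962838e+01,
        1.52389705e-02,  1.28355419e-02,  5.04313924e-07]), 'tcp_pos': array([ 0.19664829, -0.64523621,  0.23044069]), 'orientation': array([ 8.03602232e-01, -5.95166161e-01, -6.93110682e-04, -4.61796046e-04]), 'wrist_force': array([ 0.39665055, -0.1916111 , -0.01950976]), 'ft_torque': array([ 0.00042252,  0.01367811, -0.02054638]), 'grip_width': 0.9994043804233568} 0.0187
scene [[446.83134915537755, 0.0, 317.44354666773614], [0.0, 446.83134915537755, 242.94266311178], [0.0, 0.0, 1.0]] [[0.5672, 0.6067, -0.557, 1.1145], [0.8234, -0.4016, 0.4009, -0.4104], [0.0195, -0.686, -0.7273, 0.8942], [0.0, 0.0, 0.0, 1.0]]
side [[486.2513705793628, 0.0, 313.2759169718174], [0.0, 486.2513705793628, 242.0179194781666], [0.0, 0.0, 1.0]] [[-0.9926, -0.0708, 0.0983, 0.4215], [-0.1199, 0.6856, -0.718, 0.7458], [-0.0166, -0.7245, -0.6891, 0.8225], [0.0, 0.0, 0.0, 1.0]]
wrist [[377.3660416914952, 0.0, 319.4241059409508], [0.0, 377.3660416914952, 233.52229201194345], [0.0, 0.0, 1.0]] [[1.0, -0.0002, -0.0008, -0.0008], [0.0004, 0.9544, 0.2986, -0.0764], [0.0007, -0.2986, 0.9544, -0.1427], [0.0, 0.0, 0.0, 1.0]]
```

View pics/scene0.png

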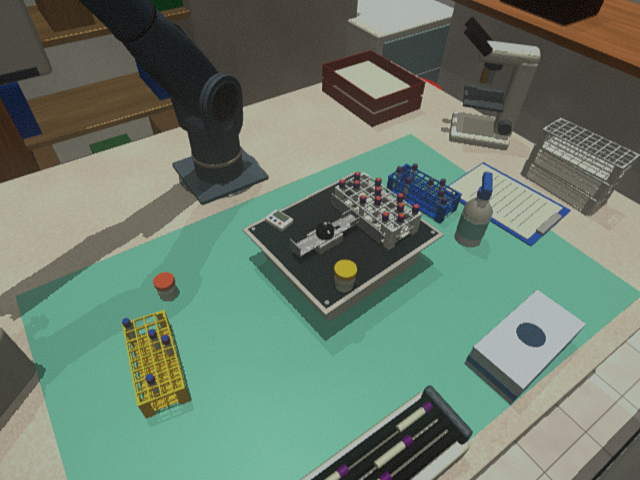

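View pics/side0.png

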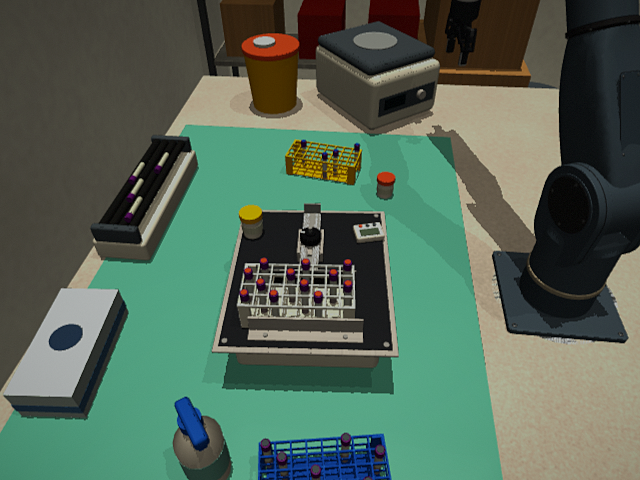

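View pics/wrist0.png

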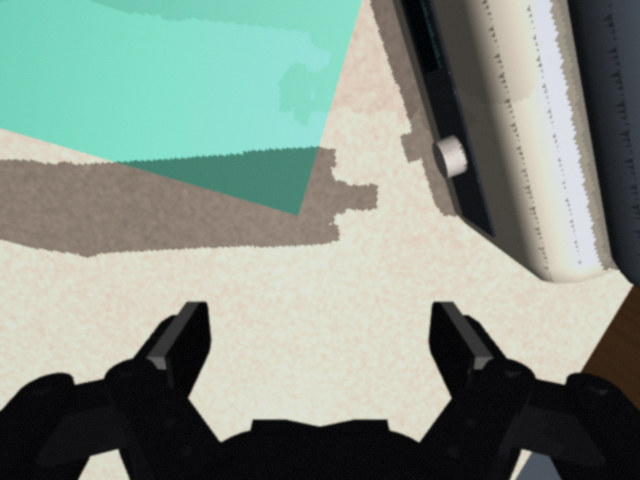

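The scene and side views show the shaker with the nut at about (325,231) in scene and (311,236) in side. The stop's tab is near (312,212) in side. Next I enlarge these areas.

```bash
cat > h.py <<'E'
import numpy as np,cv2
def load(n): return dict(np.load(n+".npz"))
def bp(d,u,v,z=None):
    T=d["cam_to_world"];K=d["mtx"]
    z=d["z_map"][int(round(v)),int(round(u))] if z is None else z
    return (T@np.array([(u-K[0,2])/K[0,0]*z,(v-K[1,2])/K[1,1]*z,z,1]))[:3]
def plane(d,u,v,h):
    T=d["cam_to_world"];K=d["mtx"]
    r=T[:3,:3]@np.array([(u-K[0,2])/K[0,0],(v-K[1,2])/K[1,1],1]);c=T[:3,3]
    return c+r*(h-c[2])/r[2]
def cloud(d):
    K=d["mtx"];T=d["cam_to_world"];v,u=np.mgrid[:480,:640];z=d["z_map"]
    P=np.stack([(u-K[0,2])/K[0,0]*z,(v-K[1,2])/K[1,1]*z,z],-1)
    return P@T[:3,:3].T+T[:3,3]
def crop(d,u0,v0,w,h,f,fn):
    cv2.imwrite(fn,cv2.resize(d["color"][v0:v0+h,u0:u0+w,::-1],None,fx=f,fy=f,interpolation=cv2.INTER_CUBIC))
E
python3 - <<'E'
from h import *
s=load("scene0");d=load("side0")
crop(s,240,160,210,155,3.8,"pics/sc1.png");crop(d,215,195,190,142,4.2,"pics/sd1.png")
for n,p in (("scene",[(325,229),(325,235),(300,243)]),("side",[(311,232),(311,238),(312,209),(311,255)])):
    D=load(n+"0")
    for q in p: print(n,q,bp(D,*q).round(4))
P=cloud(d)
for r,c in ((222,390),(300,232)): print(P[r,c])
# platform corners by plane z=.118
for uv in ((242,212),(385,212),(396,355),(217,350)): print("side",plane(d,*uv,.118).round(4))
for uv in ((245,231),(327,312),(442,235),(345,178)): print("scene",plane(s,*uv,.118).round(4))
E
```

```text
scene (325, 229) [0.5349 0.027  0.1721]
scene (325, 235) [0.5443 0.0207 0.164 ]
scene (300, 243) [ 0.5186 -0.0309  0.1449]
side (311, 232) [0.5223 0.0391 0.1714]
side (311, 238) [0.5213 0.0482 0.1637]
side (312, 209) [ 0.5318 -0.0524  0.1543]
side (311, 255) [0.5194 0.0682 0.1361]
[ 3.52557798e-01 -2.05056840e-01  9.07834110e-05]
[0.65452333 0.18421878 0.11838923]
side [ 0.6938 -0.0695  0.118 ]
side [ 0.3738 -0.1017  0.118 ]
side [0.3502 0.2715 0.118 ]
side [0.6537 0.2948 0.118 ]
scene [ 0.3895 -0.1071  0.118 ]
scene [ 0.6941 -0.0781  0.118 ]
scene [0.6664 0.287  0.118 ]
scene [0.3584 0.2217 0.118 ]
```

View pics/sc1.png

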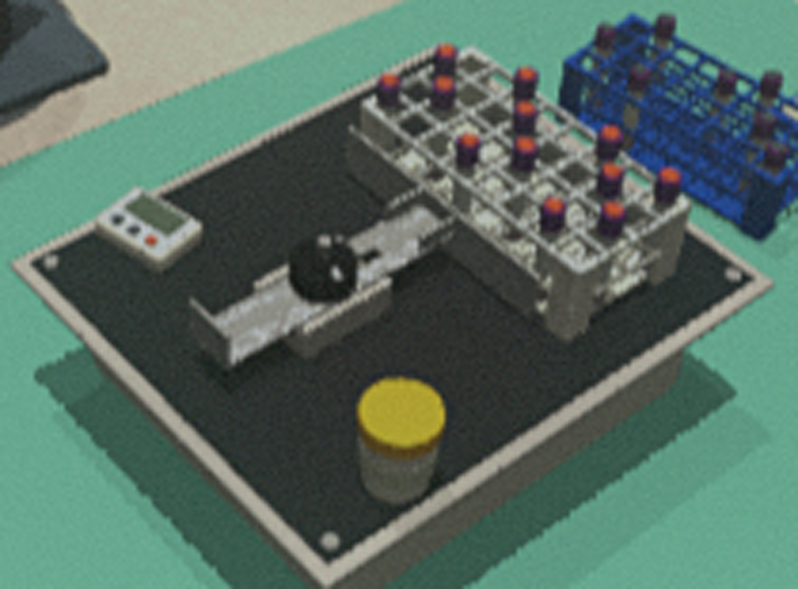

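View pics/sd1.png

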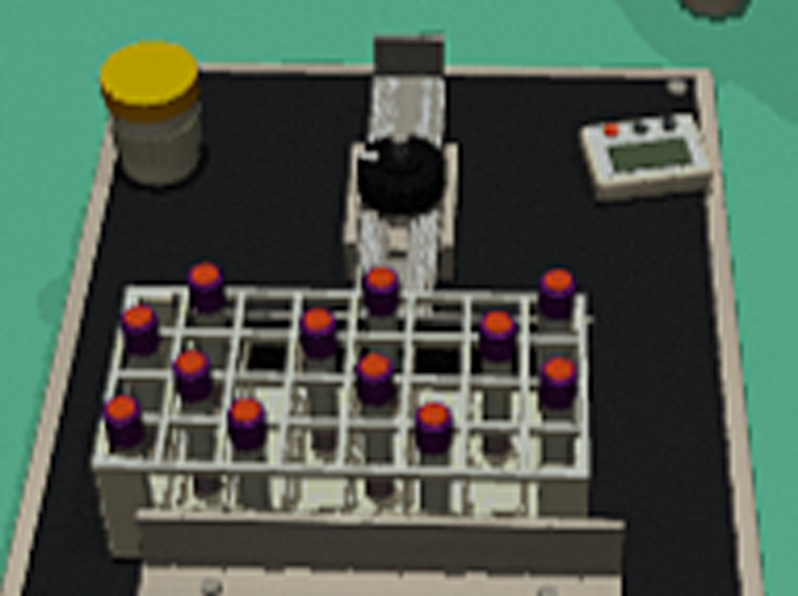

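```bash
python3 - <<'E'
from h import *
for n in ("side","scene"):
    d=load(n+"0");P=cloud(d).reshape(-1,3)
    m=(abs(P[:,2]-.118)<.004)&(abs(P[:,0]-.52)<.25)&(abs(P[:,1]-.09)<.27)
    Q=P[m];print(n,len(Q),np.median(Q[:,2]),cv2.minAreaRect((Q[:,:2]*1000).astype(np.float32)))
    R=P[(abs(P[:,0]-.523)<.035)&(abs(P[:,1]-.039)<.03)&(P[:,2]>.155)&(P[:,2]<.2)]
    # nut: top
    h,e=np.histogram(R[:,2],bins=np.arange(.155,.2,.002));print(dict(zip(e.round(3),h)))
    T=R[(R[:,2]>.168)&(R[:,2]<.176)];print("nut top",len(T),T.mean(0),cv2.minEnclosingCircle((T[:,:2]*1000).astype(np.float32)))
    S=P[(abs(P[:,0]-.53)<.04)&(abs(P[:,1]+.047)<.02)&(P[:,2]>.157)]
    print("tab",len(S),S.mean(0) if len(S) else 0,S.min(0),S.max(0))
    S=P[(abs(P[:,0]-.528)<.012)&(P[:,1]>-.03)&(P[:,1]<.01)&(P[:,2]>.13)]
    print("strip",len(S),np.median(S,0))
E
```

```text
side 13820 0.11763065916822352 ((519.6299438476562, 95.53251647949219), (319.6119689941406, 382.162109375), 4.517788410186768)
{np.float64(0.155): np.int64(16), np.float64(0.157): np.int64(16), np.float64(0.159): np.int64(20), np.float64(0.161): np.int64(53), np.float64(0.163): np.int64(88), np.float64(0.165): np.int64(31), np.float64(0.167): np.int64(31), np.float64(0.169): np.int64(11), np.float64(0.171): np.int64(2), np.float64(0.173): np.int64(4), np.float64(0.175): np.int64(3), np.float64(0.177): np.int64(8), np.float64(0.179): np.int64(5), np.float64(0.181): np.int64(1), np.float64(0.183): np.int64(0), np.float64(0.185): np.int64(0), np.float64(0.187): np.int64(0), np.float64(0.189): np.int64(0), np.float64(0.191): np.int64(0), np.float64(0.193): np.int64(0), np.float64(0.195): np.int64(0), np.float64(0.197): np.int64(0)}
nut top 33 [0.52241994 0.03709981 0.17042036] ((521.9305419921875, 35.74403762817383), 9.257044792175293)
tab 84 [ 0.5316593  -0.05042709  0.16427481] [ 0.51399401 -0.05475131  0.15717884] [ 0.54880661 -0.04577993  0.17097963]
strip 86 [ 0.52813375 -0.01765158
[... 435 characters left out ...]
64(14), np.float64(0.173): np.int64(4), np.float64(0.175): np.int64(2), np.float64(0.177): np.int64(4), np.float64(0.179): np.int64(3), np.float64(0.181): np.int64(4), np.float64(0.183): np.int64(0), np.float64(0.185): np.int64(0), np.float64(0.187): np.int64(0), np.float64(0.189): np.int64(0), np.float64(0.191): np.int64(0), np.float64(0.193): np.int64(0), np.float64(0.195): np.int64(0), np.float64(0.197): np.int64(0)}
nut top 53 [0.52856875 0.03164715 0.17061298] ((529.7642211914062, 31.694562911987305), 19.355398178100586)
tab 54 [ 0.53267226 -0.05494084  0.1664536 ] [ 0.51508412 -0.05715445  0.15715507] [ 0.54972455 -0.05179978  0.17378394]
strip 129 [ 0.52869414 -0.01019754  0.14575929]
```

Emit:
carry_out([
  [[0.017,0.042,0.002,0,0,-0.04,0],[0.034,0.084,0.004,0,0,-0.08,0],[0.052,0.126,0.006,0,0,-0.12,0],[0.069,0.168,0.008,0,0,-0.16,0],[0.086,0.21,0.01,0,0,-0.2,0],[0.103,0.252,0.012,0,0,-0.24,0],[0.121,0.294,0.014,0,0,-0.28,0],[0.138,0.336,0.015,0,0,-0.32,0],[0.155,0.378,0.015,0,0,-0.36,0],[0.172,0.42,0.015,0,0,-0.4,0]],
], newtons=60)

```text
time_s: 1.15
tcp_pos: [0.3691, -0.2239, 0.2464]
orientation: [-0.669, 0.744, -0.0, 0.0]
wrist_force: [1.8, -0.1, 0.0]
grip_width: -0.0
```

Emit:
carry_out([
  [[0.016,0.04,0,0,0,-0.04,0],[0.032,0.08,0,0,0,-0.08,0],[0.049,0.12,0,0,0,-0.13,0],[0.066,0.16,0,0,0,-0.18,0],[0.083,0.2,0,0,0,-0.23,0],[0.1,0.24,0,0,0,-0.28,0],[0.11,0.265,0,0,0,-0.31,0],[0.115,0.277,0,0,0,-0.325,0],[0.115,0.277,0,0,0,-0.325,0],[0.115,0.277,0,0,0,-0.325,0]],
])

```text
time_s: 2.15
tcp_pos: [0.4834, 0.0507, 0.246]
orientation: [-0.541, 0.841, -0.0, -0.0]
wrist_force: [0.1, -0.3, -0.0]
grip_width: -0.004
```

```bash
cat >> h.py <<'E'
from scipy.spatial.transform import Rotation as Rn
def wrist(name):
    from station import readout,get_image
    o=readout.get_obs();d=get_image("wrist")
    T=np.eye(4);T[:3,:3]=Rn.from_quat(o["orientation"]).as_matrix();T[:3,3]=o["tcp_pos"]
    d["cam_to_world"]=T@d["T_tool_cam"];np.savez(name+".npz",**d)
    cv2.imwrite(f"pics/{name}.png",d["color"][:,:,::-1])
    q=o["orientation"];print("t",o["time_s"],"tcp",o["tcp_pos"].round(4),"psi",2*np.arctan2(q[1],q[0]),"F",o["wrist_force"].round(1),"j",o["joints"].round(2))
    return d
E
python3 -c "
from h import *
wrist('w1')"
```

```text
t 2.15 tcp [0.4834 0.0507 0.246 ] psi 4.283691517211526 F [ 0.1 -0.3 -0. ] j [-0.1   0.28 -0.13  1.89  0.04  0.97 -2.25]
```

View pics/w1.png

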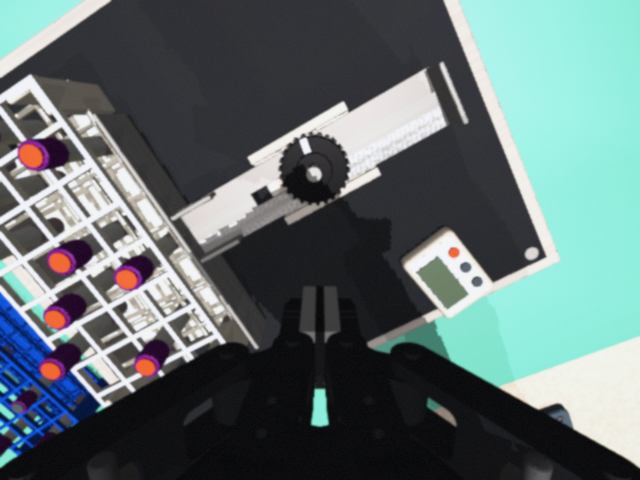

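```bash
python3 - <<'E'
from h import *
d=load("w1");crop(d,240,110,160,120,5,"pics/w1c.png")
P=cloud(d)
print("top",np.median(P[150:160,305:320,2]),P[185:195,300:320,2].mean(),"strip",P[120,385:395],"guide",P[120,320],"tab",P[75,440])
E
```

```text
top 0.1679009774862707 0.16662947179381388 strip [[ 0.53316996 -0.01593492  0.14481932]
 [ 0.53284167 -0.01662693  0.14394773]
 [ 0.532554   -0.01724528  0.14359227]
 [ 0.5324627  -0.01750376  0.14560216]
 [ 0.53202977 -0.01838882  0.14351349]
 [ 0.53175381 -0.01898612  0.14331361]
 [ 0.53157911 -0.01939657  0.14428916]
 [ 0.53136656 -0.01987639  0.14480888]
 [ 0.53113316 -0.02039452  0.14508093]
 [ 0.53087756 -0.02095372  0.14509897]] guide [0.5499064  0.02065191 0.14464438] tab [ 0.54427127 -0.04901509  0.16548918]
```

View pics/w1c.png

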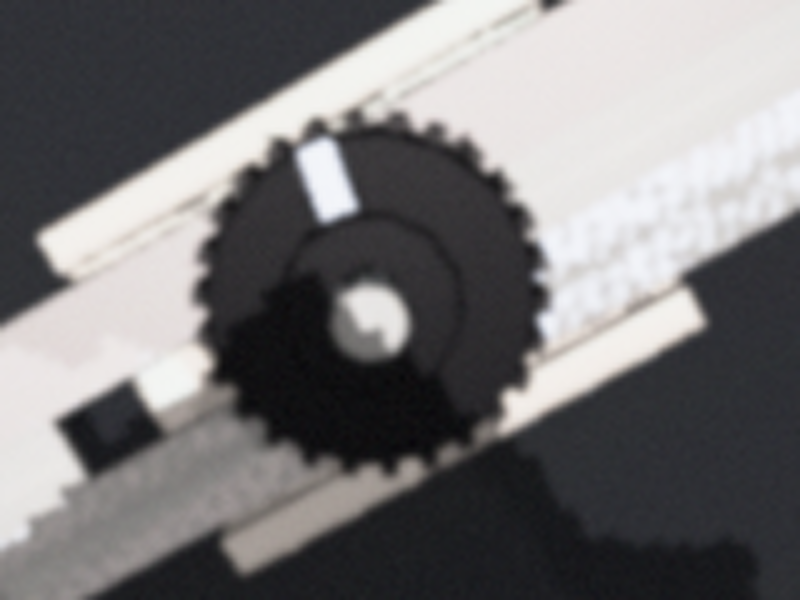

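```bash
python3 - <<'E'
from h import *
d=load("w1")
print(plane(d,240+372/5,110+292/5,.164),plane(d,314,174,.180),plane(d,240+326/5,110+180/5,.164))
c=plane(d,240+372/5,110+292/5,.164);k=plane(d,240+326/5,110+180/5,.164)-c
print("dash ang rel shaker",np.arctan2(k[1],k[0])-np.deg2rad(4.53))
# tab top edge ends
for uv in((429,68),(443,63),(455,120),(467,117)):print(plane(d,*uv,.171))
E
```

```text
[0.52654568 0.03499572 0.164     ] [0.52570941 0.03539537 0.18      ] [0.5405352  0.03442515 0.164     ]
dash ang rel shaker -0.11982616987282436
[ 0.55018222 -0.0431375   0.171     ]
[ 0.54940428 -0.05070011  0.171     ]
[ 0.51917961 -0.04728179  0.171     ]
[ 0.51793905 -0.05380005  0.171     ]
```

Emit:
carry_out([
  [[0.003,0.005,-0.02,0,0,-0.1,0],[0.006,0.011,-0.045,0,0,-0.2,0],[0.006,0.011,-0.07,0,0,-0.2,0],[0.006,0.011,-0.088,0,0,-0.2,0],[0.006,0.011,-0.095,0,0,-0.2,0],[0.006,0.011,-0.095,0,0,-0.2,0],[0.009,0.009,-0.095,0,0,-0.2,0],[0.012,0.007,-0.095,0,0,-0.2,0],[0.014,0.005,-0.095,0,0,-0.2,0],[0.0155,0.004,-0.095,0,0,-0.2,0]],
])

```text
time_s: 3.2
tcp_pos: [0.4998, 0.0549, 0.1518]
orientation: [-0.453, 0.891, -0.0, 0.0]
wrist_force: [0.6, 0.1, -0.1]
grip_width: -0.004
```

```bash
python3 -c "
from h import *
d=wrist('w2');crop(d,220,200,200,150,4,'pics/w2c.png')"
```

```text
t 3.2 tcp [0.4998 0.0549 0.1518] psi 4.082706526196322 F [ 0.6  0.1 -0.1] j [-0.14  0.42 -0.08  1.99  0.05  0.74 -2.46]
```

View pics/w2.png

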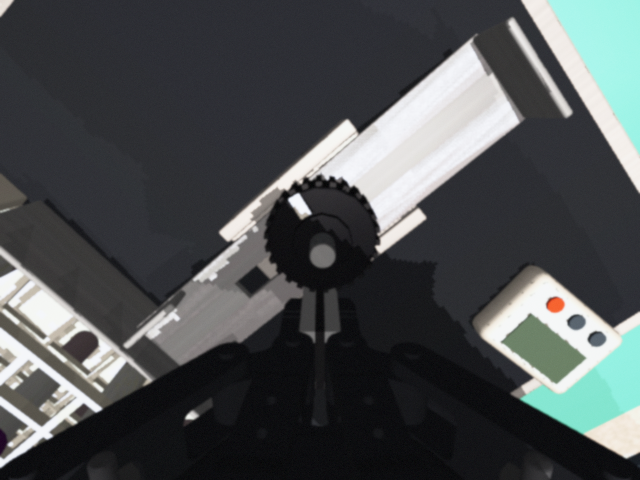

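```bash
cat >> h.py <<'E'
def orbit(p0,psi0,rhos,psis,dz,N=(.5258,.0350)):
    for r,p,z in zip(rhos,psis,dz):
        t=np.array(N)+r*np.array([np.sin(p),-np.cos(p)])-np.array(p0[:2])
        print([round(float(t[0]),4),round(float(t[1]),4),round(float(z),4),0,0,round(p-psi0,3),0],end=", ")
    print()
E
python3 - <<'E'
from h import *
ps=[-2.2,-2.2,-2.12,-2.02,-1.92,-1.82,-1.72,-1.62,-1.52,-1.42]
orbit((.4998,.0549),-2.2,[.0315]+[.0300]*9,ps,[0]*10)
E
```

```text
[0.0005, -0.0014, 0.0, 0, 0, 0.0, 0], [0.0017, -0.0022, 0.0, 0, 0, 0.0, 0], [0.0004, -0.0042, 0.0, 0, 0, 0.08, 0], [-0.001, -0.0069, 0.0, 0, 0, 0.18, 0], [-0.0022, -0.0096, 0.0, 0, 0, 0.28, 0], [-0.0031, -0.0125, 0.0, 0, 0, 0.38, 0], [-0.0037, -0.0154, 0.0, 0, 0, 0.48, 0], [-0.004, -0.0184, 0.0, 0, 0, 0.58, 0], [-0.004, -0.0214, 0.0, 0, 0, 0.68, 0], [-0.0037, -0.0244, 0.0, 0, 0, 0.78, 0],
```

Emit:
carry_out([
  [[0.0005,-0.0014,0,0,0,0,0],[0.0017,-0.0022,0,0,0,0,0],[0.0004,-0.0042,0,0,0,0.08,0],[-0.001,-0.0069,0,0,0,0.18,0],[-0.0022,-0.0096,0,0,0,0.28,0],[-0.0031,-0.0125,0,0,0,0.38,0],[-0.0037,-0.0154,0,0,0,0.48,0],[-0.004,-0.0184,0,0,0,0.58,0],[-0.004,-0.0214,0,0,0,0.68,0],[-0.0037,-0.0244,0,0,0,0.78,0]],
])

```text
time_s: 4.25
tcp_pos: [0.494, 0.0313, 0.1508]
orientation: [0.76, -0.65, -0.001, 0.001]
wrist_force: [-4.8, 1.9, 0.2]
grip_width: -0.003
```

```bash
python3 -c "
from h import *
d=wrist('w3');crop(d,220,150,200,150,4,'pics/w3c.png')"
```

```text
t 4.25 tcp [0.494  0.0313 0.1508] psi -1.4149550877359804 F [-4.8  1.9  0.2] j [ 0.06  0.42 -0.3   2.    0.18  0.75 -1.76]
```

View pics/w3.png

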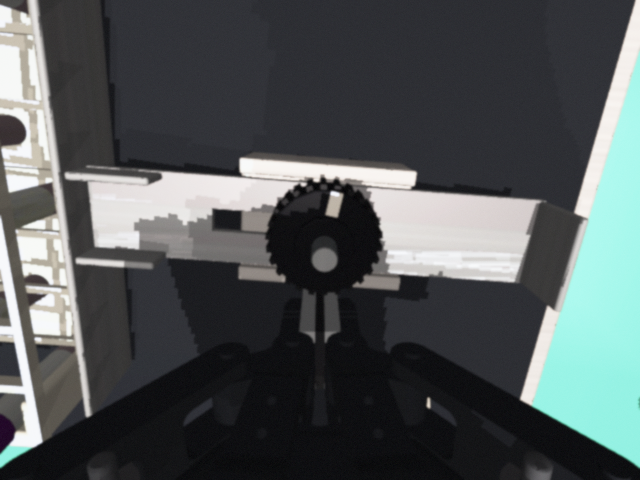

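```bash
cat >> h.py <<'E'
def dash(d,u,v,z=.164,N=(.5258,.0350)):
    k=plane(d,u,v,z)-np.array([*N,z]);print("dash",np.arctan2(k[1],k[0])-.079,"r",np.hypot(k[0],k[1]))
E
python3 -c "
from h import *
dash(load('w1'),240+326/5,110+36);dash(load('w2'),299.5,206);dash(load('w3'),333.5,203.5)"
```

```text
dash -0.11799226278758107 r 0.014746410076320469
dash -0.10984324077246442 r 0.014914890200326682
dash -0.10598141416919085 r 0.015080092810993543
```

View pics/w3c.png

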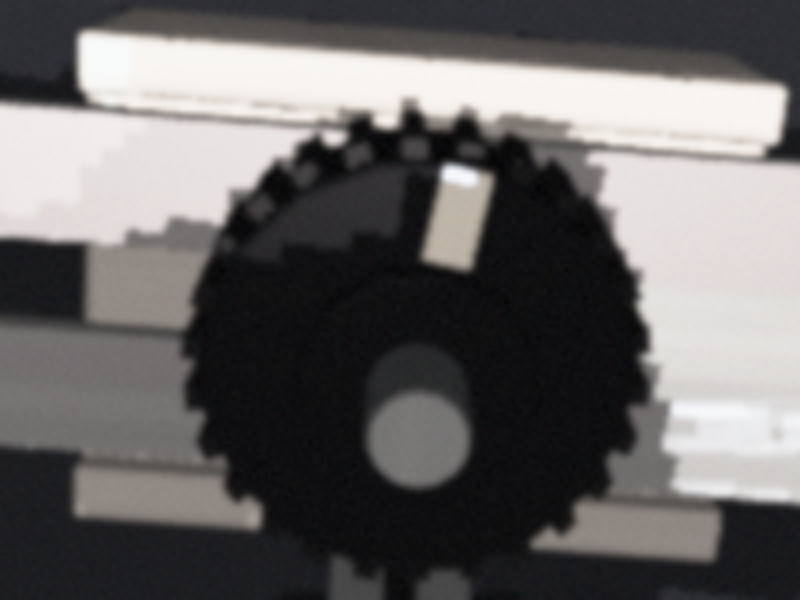

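```bash
python3 - <<'E'
from h import *
ps=[-1.42,-1.42,-1.38,-1.3,-1.2,-1.1,-1,-.9,-.8,-.7]
orbit((.4961,.0305),-1.42,[.027,.024]+[.0240]*8,ps,[0]*10)
E
```

```text
[0.003, 0.0004, 0.0, 0, 0, 0.0, 0], [0.006, 0.0009, 0.0, 0, 0, 0.0, 0], [0.0061, -0.0001, 0.0, 0, 0, 0.04, 0], [0.0066, -0.0019, 0.0, 0, 0, 0.12, 0], [0.0073, -0.0042, 0.0, 0, 0, 0.22, 0], [0.0083, -0.0064, 0.0, 0, 0, 0.32, 0], [0.0095, -0.0085, 0.0, 0, 0, 0.42, 0], [0.0109, -0.0104, 0.0, 0, 0, 0.52, 0], [0.0125, -0.0122, 0.0, 0, 0, 0.62, 0], [0.0142, -0.0139, 0.0, 0, 0, 0.72, 0],
```

Emit:
carry_out([
  [[0.003,0.0004,0,0,0,0,0],[0.006,0.0009,0,0,0,0,0],[0.0061,-0.0001,0,0,0,0.04,0],[0.0066,-0.0019,0,0,0,0.12,0],[0.0073,-0.0042,0,0,0,0.22,0],[0.0083,-0.0064,0,0,0,0.32,0],[0.0095,-0.0085,0,0,0,0.42,0],[0.0109,-0.0104,0,0,0,0.52,0],[0.0125,-0.0122,0,0,0,0.62,0],[0.0142,-0.0139,0,0,0,0.72,0]],
])

```text
time_s: 5.3
tcp_pos: [0.5036, 0.0123, 0.1499]
orientation: [0.939, -0.343, -0.005, 0.006]
wrist_force: [-17.6, -14.0, 11.3]
grip_width: -0.001
```

```bash
python3 -c "
from h import *
d=wrist('w4');crop(d,220,150,200,150,4,'pics/w4c.png')"
```

```text
t 5.3 tcp [0.5036 0.0123 0.1499] psi -0.7008288159416276 F [-17.6 -14.   11.3] j [ 0.23  0.46 -0.49  1.97  0.3   0.8  -1.14]
```

View pics/w4c.png

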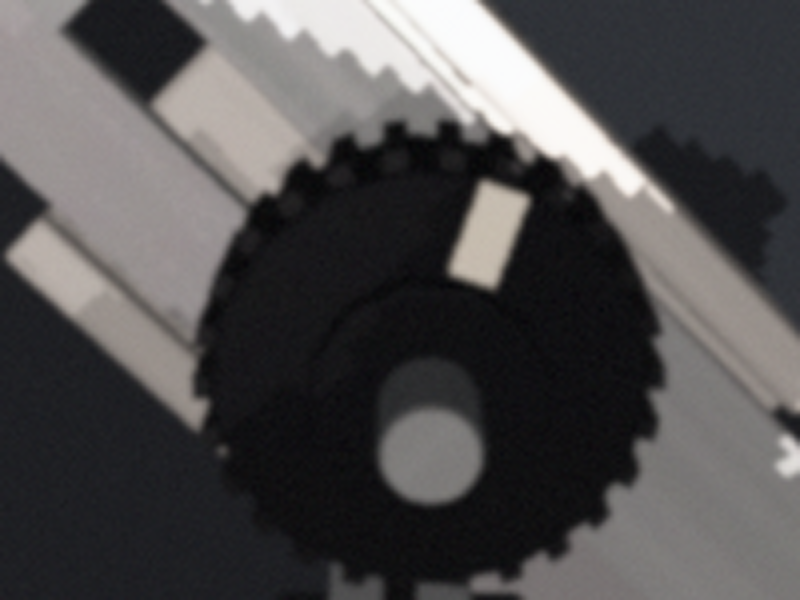

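```bash
python3 - <<'E'
from h import *
dash(load('w4'),342,208.75)
p0=(.4961+.0142,.0305-.0139)
ps=[-.7+.11*(i+1) for i in range(10)]
orbit(p0,-.7,[.025,.026]+[.026]*8,ps,[.001,.002]+[.002]*8)
p1=np.array([.5258,.035])+.026*np.array([np.sin(.4),-np.cos(.4)])
ps=[.4+.12*(i+1) for i in range(10)]
print(p1);orbit(p1.round(4),.4,[.026]*10,ps,[.0003]*10)
E
```

```text
dash 0.47226209121000257 r 0.015180154760143063
[0.0016, -0.0024, 0.001, 0, 0, 0.11, 0], [0.0035, -0.0047, 0.002, 0, 0, 0.22, 0], [0.0061, -0.0058, 0.002, 0, 0, 0.33, 0], [0.0088, -0.0067, 0.002, 0, 0, 0.44, 0], [0.0116, -0.0073, 0.002, 0, 0, 0.55, 0], [0.0145, -0.0076, 0.002, 0, 0, 0.66, 0], [0.0173, -0.0075, 0.002, 0, 0, 0.77, 0], [0.0202, -0.0072, 0.002, 0, 0, 0.88, 0], [0.0229, -0.0065, 0.002, 0, 0, 0.99, 0], [0.0256, -0.0055, 0.002, 0, 0, 1.1, 0], 
[0.53592488 0.01105241]
[0.0028, 0.0013, 0.0003, 0, 0, 0.12, 0], [0.0054, 0.003, 0.0003, 0, 0, 0.24, 0], [0.0078, 0.0051, 0.0003, 0, 0, 0.36, 0], [0.0099, 0.0073, 0.0003, 0, 0, 0.48, 0], [0.0118, 0.0099, 0.0003, 0, 0, 0.6, 0], [0.0133, 0.0126, 0.0003, 0, 0, 0.72, 0], [0.0145, 0.0155, 0.0003, 0, 0, 0.84, 0], [0.0153, 0.0185, 0.0003, 0, 0, 0.96, 0], [0.0158, 0.0215, 0.0003, 0, 0, 1.08, 0], [0.0159, 0.0247, 0.0003, 0, 0, 1.2, 0],
```

Emit:
carry_out([
  [[0.0016,-0.0024,0.001,0,0,0.11,0],[0.0035,-0.0047,0.002,0,0,0.22,0],[0.0061,-0.0058,0.002,0,0,0.33,0],[0.0088,-0.0067,0.002,0,0,0.44,0],[0.0116,-0.0073,0.002,0,0,0.55,0],[0.0145,-0.0076,0.002,0,0,0.66,0],[0.0173,-0.0075,0.002,0,0,0.77,0],[0.0202,-0.0072,0.002,0,0,0.88,0],[0.0229,-0.0065,0.002,0,0,0.99,0],[0.0256,-0.0055,0.002,0,0,1.1,0]],
])

```text
time_s: 6.35
tcp_pos: [0.5352, 0.0045, 0.1518]
orientation: [0.98, 0.197, -0.002, 0.004]
wrist_force: [5.6, -18.2, -9.2]
grip_width: -0.002
```

```bash
python3 -c "
from h import *
d=wrist('w5');crop(d,220,150,200,150,4,'pics/w5c.png')"
```

```text
t 6.35 tcp [0.5352 0.0045 0.1518] psi 0.39665810869458495 F [  5.6 -18.2  -9.2] j [ 0.42  0.55 -0.79  1.89  0.5   0.91 -0.22]
```

View pics/w5c.png

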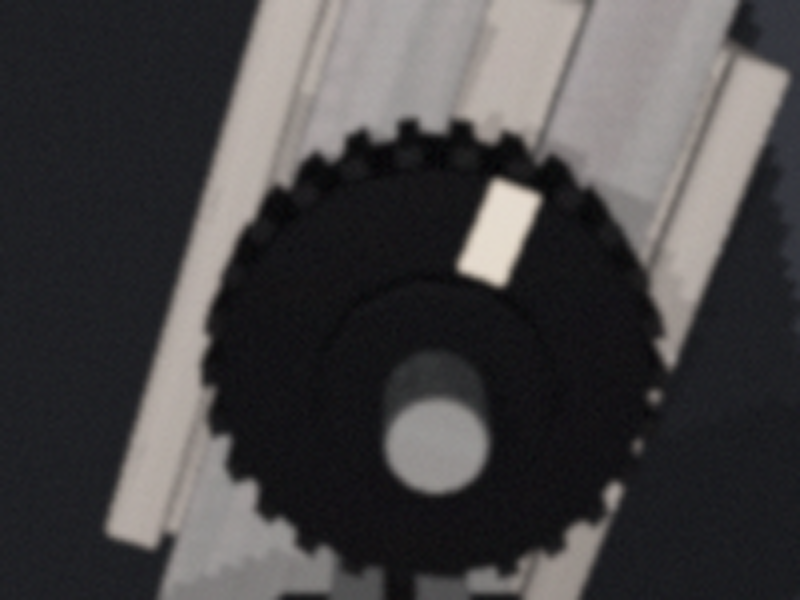

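Emit:
carry_out([
  [[0.0028,0.0013,0,0,0,0.12,0],[0.0054,0.003,0,0,0,0.24,0],[0.0078,0.0051,0,0,0,0.36,0],[0.0099,0.0073,0,0,0,0.48,0],[0.0118,0.0099,0,0,0,0.6,0],[0.0133,0.0126,0,0,0,0.72,0],[0.0145,0.0155,0,0,0,0.84,0],[0.0153,0.0185,0,0,0,0.96,0],[0.0158,0.0215,0,0,0,1.08,0],[0.0159,0.0247,0.0003,0,0,1.2,0]],
])

```text
time_s: 7.4
tcp_pos: [0.5572, 0.0348, 0.1538]
orientation: [0.697, 0.717, 0.004, 0.003]
wrist_force: [23.5, -1.2, -16.8]
grip_width: 0.001
```

```bash
python3 -c "
from h import *
dash(load('w5'),220+500/4,150+232/4)
d=wrist('w6');crop(d,220,150,200,150,4,'pics/w6c.png')
p1=np.array([.5359+.0159,.0111+.0247]);print(p1)
ps=[1.6+.12*(i+1) for i in range(10)]
orbit(p1,1.6,[.026]*10,ps,[.0003]*10)
"
```

```text
dash 1.4879936151148725 r 0.015608563378355984
t 7.4 tcp [0.5572 0.0348 0.1538] psi 1.5988066020809852 F [ 23.5  -1.2 -16.8] j [ 0.53  0.69 -1.1   1.84  0.71  1.06  0.74]
[0.5518 0.0358]
[-0.0003, 0.0031, 0.0003, 0, 0, 0.12, 0], [-0.0009, 0.0061, 0.0003, 0, 0, 0.24, 0], [-0.0019, 0.0091, 0.0003, 0, 0, 0.36, 0], [-0.0033, 0.0119, 0.0003, 0, 0, 0.48, 0], [-0.005, 0.0145, 0.0003, 0, 0, 0.6, 0], [-0.007, 0.0169, 0.0003, 0, 0, 0.72, 0], [-0.0092, 0.0191, 0.0003, 0, 0, 0.84, 0], [-0.0117, 0.0209, 0.0003, 0, 0, 0.96, 0], [-0.0144, 0.0225, 0.0003, 0, 0, 1.08, 0], [-0.0173, 0.0237, 0.0003, 0, 0, 1.2, 0],
```

View pics/w6c.png

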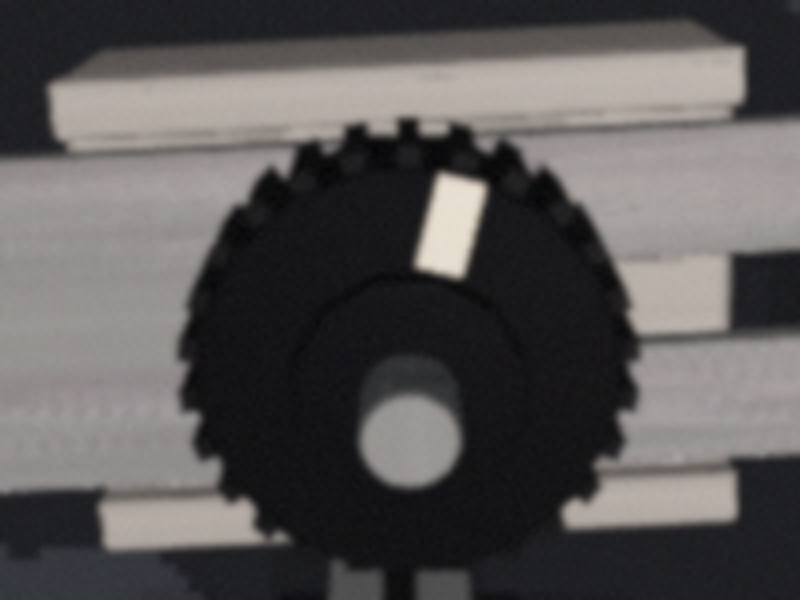

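Emit:
carry_out([
  [[-0.0003,0.0031,0,0,0,0.12,0],[-0.0009,0.0061,0,0,0,0.24,0],[-0.0019,0.0091,0,0,0,0.36,0],[-0.0033,0.0119,0,0,0,0.48,0],[-0.005,0.0145,0,0,0,0.6,0],[-0.007,0.0169,0,0,0,0.72,0],[-0.0092,0.0191,0,0,0,0.84,0],[-0.0117,0.0209,0,0,0,0.96,0],[-0.0144,0.0225,0,0,0,1.08,0],[-0.0173,0.0237,0,0,0,1.2,0]],
])

```text
time_s: 8.45
tcp_pos: [0.5362, 0.0646, 0.1543]
orientation: [0.168, 0.986, 0.005, 0.001]
wrist_force: [7.4, 16.0, -8.8]
grip_width: -0.002
```

```bash
python3 -c "
from h import *
dash(load('w6'),220+450/4,150+225/4)
d=wrist('w7');crop(d,220,150,200,150,4,'pics/w7c.png')"
```

```text
dash 2.788221588903989 r 0.014992616899422008
t 8.45 tcp [0.5362 0.0646 0.1543] psi 2.804371546885151 F [ 7.4 16.  -8.8] j [ 0.59  0.83 -1.4   1.87  0.87  1.23  1.7 ]
```

View pics/w7c.png

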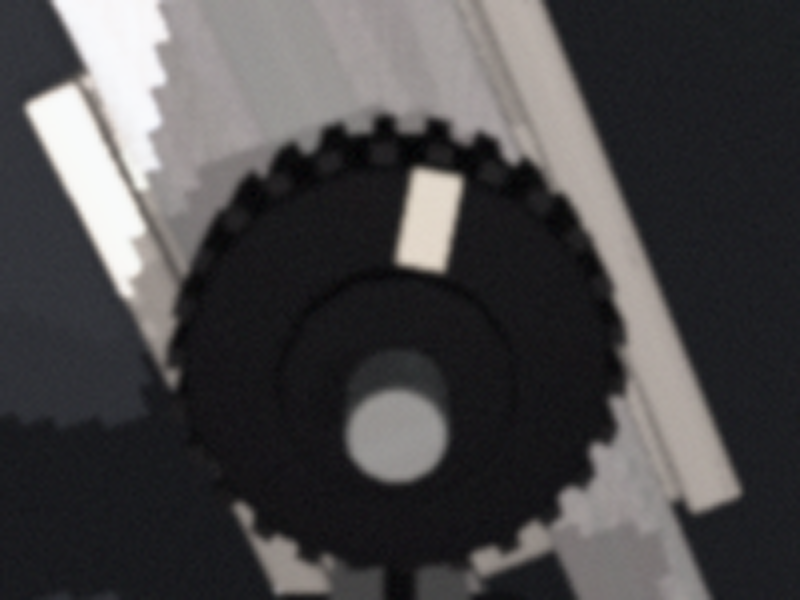

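```bash
cat > cyc.py <<'E'
from h import *
import sys
N=np.array([.5258,.035])
def P(r,p): return (N+r*np.array([np.sin(p),-np.cos(p)])).round(4)
psi=2.8
# return
A=[(.034,2.8),(.042,2.8)]+[(.045,2.8-.145*(i+1)) for i in range(8)]
orbit((.5345,.0595),2.8,*zip(*A),[0]*10)
e=A[-1];p=P(*e)
B=[(.045,e[1]-.147*(i+1)) for i in range(10)];orbit(p,e[1],*zip(*B),[.0]*10)
print(e,B[-1])
e=B[-1];p=P(*e)
C=[(.045,e[1]-.147*(i+1)) for i in range(10)];orbit(p,e[1],*zip(*C),[.0001*(i+1) for i in range(10)])
print(C[-1])
E
python3 cyc.py
```

```text
[0.0027, 0.0075, 0.0, 0, 0, 0.0, 0], [0.0054, 0.0151, 0.0, 0, 0, 0.0, 0], [0.0123, 0.0153, 0.0, 0, 0, -0.145, 0], [0.0179, 0.0118, 0.0, 0, 0, -0.29, 0], [0.0228, 0.0076, 0.0, 0, 0, -0.435, 0], [0.0271, 0.0027, 0.0, 0, 0, -0.58, 0], [0.0307, -0.0028, 0.0, 0, 0, -0.725, 0], [0.0334, -0.0087, 0.0, 0, 0, -0.87, 0], [0.0353, -0.0149, 0.0, 0, 0, -1.015, 0], [0.0362, -0.0214, 0.0, 0, 0, -1.16, 0], 
[-0.0, -0.0066, 0.0, 0, 0, -0.147, 0], [-0.001, -0.0131, 0.0, 0, 0, -0.294, 0], [-0.003, -0.0194, 0.0, 0, 0, -0.441, 0], [-0.0058, -0.0254, 0.0, 0, 0, -0.588, 0], [-0.0095, -0.0309, 0.0, 0, 0, -0.735, 0], [-0.014, -0.0358, 0.0, 0, 0, -0.882, 0], [-0.0191, -0.04, 0.0, 0, 0, -1.029, 0], [-0.0248, -0.0433, 0.0, 0, 0, -1.176, 0], [-0.0309, -0.0459, 0.0, 0, 0, -1.323, 0], [-0.0373, -0.0475, 0.0, 0, 0, -1.47, 0], 
(0.045, 1.64) (0.045, 0.16999999999999993)
[-0.0066, -0.0006, 0.0001, 0, 0, -0.147, 0], [-0.0132, -0.0003, 0.0002, 0, 0, -0.294, 0], [-0.0196, 0.001, 0.0003, 0, 0, -0.441, 0], [-0.0259, 0.0033, 0.0004, 0, 0, -0.588, 0], [-0.0317, 0.0064, 0.0005, 0, 0, -0.735, 0], [-0.037, 0.0103, 0.0006, 0, 0, -0.882, 0], [-0.0417, 0.015, 0.0007, 0, 0, -1.029, 0], [-0.0456, 0.0203, 0.0008, 0, 0, -1.176, 0], [-0.0487, 0.0261, 0.0009, 0, 0, -1.323, 0], [-0.051, 0.0324, 0.001, 0, 0, -1.47, 0], 
(0.045, -1.3)
```

Emit:
carry_out([
  [[0.0027,0.0075,0,0,0,0,0],[0.0054,0.0151,0,0,0,0,0],[0.0123,0.0153,0,0,0,-0.145,0],[0.0179,0.0118,0,0,0,-0.29,0],[0.0228,0.0076,0,0,0,-0.435,0],[0.0271,0.0027,0,0,0,-0.58,0],[0.0307,-0.0028,0,0,0,-0.725,0],[0.0334,-0.0087,0,0,0,-0.87,0],[0.0353,-0.0149,0,0,0,-1.015,0],[0.0362,-0.0214,0,0,0,-1.16,0]],
])

```text
time_s: 9.5
tcp_pos: [0.5705, 0.0382, 0.1536]
orientation: [0.685, 0.728, -0.0, 0.0]
wrist_force: [-0.2, 0.5, 0.0]
grip_width: 0.001
```

```bash
python3 -c "
from h import *
dash(load('w7'),220+429/4,150+220/4,.165)
d=wrist('w8');crop(d,200,120,240,180,3,'pics/w8c.png')"
```

```text
dash -2.2211763417284525 r 0.014334167613962242
t 9.5 tcp [0.5705 0.0382 0.1536] psi 1.6320813586977938 F [-0.2  0.5  0. ] j [ 0.51  0.71 -1.1   1.79  0.72  1.1   0.78]
```

View pics/w8c.png

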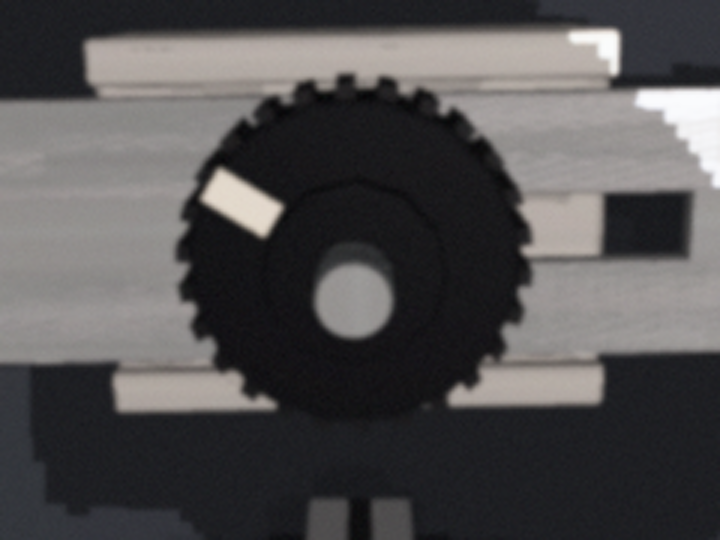

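Emit:
carry_out([
  [[0,-0.0066,0,0,0,-0.147,0],[-0.001,-0.0131,0,0,0,-0.294,0],[-0.003,-0.0194,0,0,0,-0.441,0],[-0.0058,-0.0254,0,0,0,-0.588,0],[-0.0095,-0.0309,0,0,0,-0.735,0],[-0.014,-0.0358,0,0,0,-0.882,0],[-0.0191,-0.04,0,0,0,-1.029,0],[-0.0248,-0.0433,0,0,0,-1.176,0],[-0.0309,-0.0459,0,0,0,-1.323,0],[-0.0373,-0.0475,0,0,0,-1.47,0]],
])

```text
time_s: 10.55
tcp_pos: [0.5327, -0.0091, 0.1537]
orientation: [0.997, 0.083, -0.0, 0.0]
wrist_force: [0.2, 0.7, -0.4]
grip_width: 0.002
```

Emit:
carry_out([
  [[-0.0066,-0.0006,0.0001,0,0,-0.147,0],[-0.0132,-0.0003,0.0002,0,0,-0.294,0],[-0.0196,0.001,0.0003,0,0,-0.441,0],[-0.0259,0.0033,0.0004,0,0,-0.588,0],[-0.0317,0.0064,0.0005,0,0,-0.735,0],[-0.037,0.0103,0.0006,0,0,-0.882,0],[-0.0417,0.015,0.0007,0,0,-1.029,0],[-0.0456,0.0203,0.0008,0,0,-1.176,0],[-0.0487,0.0261,0.0009,0,0,-1.323,0],[-0.051,0.0324,0.001,0,0,-1.47,0]],
])

```text
time_s: 11.55
tcp_pos: [0.4816, 0.0238, 0.1547]
orientation: [0.795, -0.607, 0.0, 0.0]
wrist_force: [0.6, 0.1, 0.4]
grip_width: -0.005
```

```bash
cat > cyc2.py <<'E'
from h import *
N=np.array([.5258,.035])
def P(r,p): return (N+r*np.array([np.sin(p),-np.cos(p)])).round(4)
e=(.045,-1.3);p=P(*e)
D=[(.045,-1.44),(.045,-1.58),(.045,-1.71),(.037,-1.71),(.030,-1.71),(.026,-1.7),(.026,-1.63),(.026,-1.54),(.026,-1.42),(.026,-1.3)]
orbit(p,e[1],*zip(*D),[0]*10)
for k in range(4):
    e=D[-1];p=P(*e);D=[(.026,e[1]+.12*(i+1)) for i in range(10)];print(e);orbit(p,e[1],*zip(*D),[0]*10)
E
python3 cyc2.py; python3 -c "
from station import readout
o=readout.get_obs();print(o['joints'].round(2),o['tcp_pos'])"
```

```text
[-0.0012, 0.0061, 0.0, 0, 0, -0.14, 0], [-0.0016, 0.0124, 0.0, 0, 0, -0.28, 0], [-0.0012, 0.0182, 0.0, 0, 0, -0.41, 0], [0.0068, 0.0171, 0.0, 0, 0, -0.41, 0], [0.0137, 0.0162, 0.0, 0, 0, -0.41, 0], [0.0176, 0.0153, 0.0, 0, 0, -0.4, 0], [0.0174, 0.0135, 0.0, 0, 0, -0.33, 0], [0.0174, 0.0112, 0.0, 0, 0, -0.24, 0], [0.0177, 0.0081, 0.0, 0, 0, -0.12, 0], [0.0183, 0.005, 0.0, 0, 0, 0.0, 0], 
(0.026, -1.3)
[0.0011, -0.0029, 0.0, 0, 0, 0.12, 0], [0.0024, -0.0057, 0.0, 0, 0, 0.24, 0], [0.0041, -0.0083, 0.0, 0, 0, 0.36, 0], [0.0061, -0.0107, 0.0, 0, 0, 0.48, 0], [0.0084, -0.0129, 0.0, 0, 0, 0.6, 0], [0.0109, -0.0147, 0.0, 0, 0, 0.72, 0], [0.0136, -0.0163, 0.0, 0, 0, 0.84, 0], [0.0164, -0.0175, 0.0, 0, 0, 0.96, 0], [0.0194, -0.0184, 0.0, 0, 0, 1.08, 0], [0.0225, -0.0189, 0.0, 0, 0, 1.2, 0], 
(0.026, -0.10000000000000009)
[0.0031, -0.0001, 0.0, 0, 0, 0.12, 0], [0.0062, 0.0002, 0.0, 0, 0, 0.24, 0], [0.0093, 0.0008, 0.0, 0, 0, 0.36, 0], [0.0122, 0.0018, 0.0, 0, 0, 0.48, 0], [0.0151, 0.0031, 0.0, 0, 0, 0.6, 0], [0.0177, 0.0047, 0.0, 0, 0, 0.72, 0], [0.0201, 0.0067, 0.0, 0, 0, 0.84, 0], [0.0223, 0.
[... 286 characters left out ...]
026, 0.0151, 0.0, 0, 0, 0.6, 0], [0.002, 0.0182, 0.0, 0, 0, 0.72, 0], [0.001, 0.0212, 0.0, 0, 0, 0.84, 0], [-0.0002, 0.024, 0.0, 0, 0, 0.96, 0], [-0.0019, 0.0267, 0.0, 0, 0, 1.08, 0], [-0.0038, 0.0291, 0.0, 0, 0, 1.2, 0], 
(0.026, 2.3)
[-0.0022, 0.0022, 0.0, 0, 0, 0.12, 0], [-0.0047, 0.0041, 0.0, 0, 0, 0.24, 0], [-0.0074, 0.0057, 0.0, 0, 0, 0.36, 0], [-0.0102, 0.007, 0.0, 0, 0, 0.48, 0], [-0.0132, 0.0079, 0.0, 0, 0, 0.6, 0], [-0.0162, 0.0085, 0.0, 0, 0, 0.72, 0], [-0.0194, 0.0087, 0.0, 0, 0, 0.84, 0], [-0.0225, 0.0085, 0.0, 0, 0, 0.96, 0], [-0.0255, 0.008, 0.0, 0, 0, 1.08, 0], [-0.0285, 0.007, 0.0, 0, 0, 1.2, 0], 
[ 0.11  0.4  -0.35  2.03  0.2   0.75 -1.67] [0.48160006 0.02380677 0.15472488]
```

Emit:
carry_out([
  [[-0.0012,0.0061,0,0,0,-0.14,0],[-0.0016,0.0124,0,0,0,-0.28,0],[-0.0012,0.0182,0,0,0,-0.41,0],[0.0068,0.0171,0,0,0,-0.41,0],[0.0137,0.0162,0,0,0,-0.41,0],[0.0176,0.0153,0,0,0,-0.4,0],[0.0174,0.0135,0,0,0,-0.33,0],[0.0174,0.0112,0,0,0,-0.24,0],[0.0177,0.0081,0,0,0,-0.12,0],[0.0183,0.005,0,0,0,0,0]],
])

```text
time_s: 12.55
tcp_pos: [0.4954, 0.0268, 0.1535]
orientation: [0.799, -0.602, -0.003, 0.004]
wrist_force: [-16.2, -1.9, 9.5]
grip_width: -0.004
```

Emit:
carry_out([
  [[0.0011,-0.0029,0,0,0,0.12,0],[0.0024,-0.0057,0,0,0,0.24,0],[0.0041,-0.0083,0,0,0,0.36,0],[0.0061,-0.0107,0,0,0,0.48,0],[0.0084,-0.0129,0,0,0,0.6,0],[0.0109,-0.0147,0,0,0,0.72,0],[0.0136,-0.0163,0,0,0,0.84,0],[0.0164,-0.0175,0,0,0,0.96,0],[0.0194,-0.0184,0,0,0,1.08,0],[0.0225,-0.0189,0,0,0,1.2,0]],
])

```text
time_s: 13.55
tcp_pos: [0.5219, 0.0034, 0.1542]
orientation: [0.999, -0.048, -0.002, 0.004]
wrist_force: [-3.0, -15.1, 6.1]
grip_width: -0.002
```

```bash
python3 -c "
from h import *
d=wrist('w9');crop(d,220,150,200,150,4,'pics/w9c.png')"
```

```text
t 13.55 tcp [0.5219 0.0034 0.1542] psi -0.09579016689110109 F [ -3.  -15.1   6.1] j [ 0.36  0.5  -0.67  1.92  0.42  0.86 -0.63]
```

View pics/w9c.png

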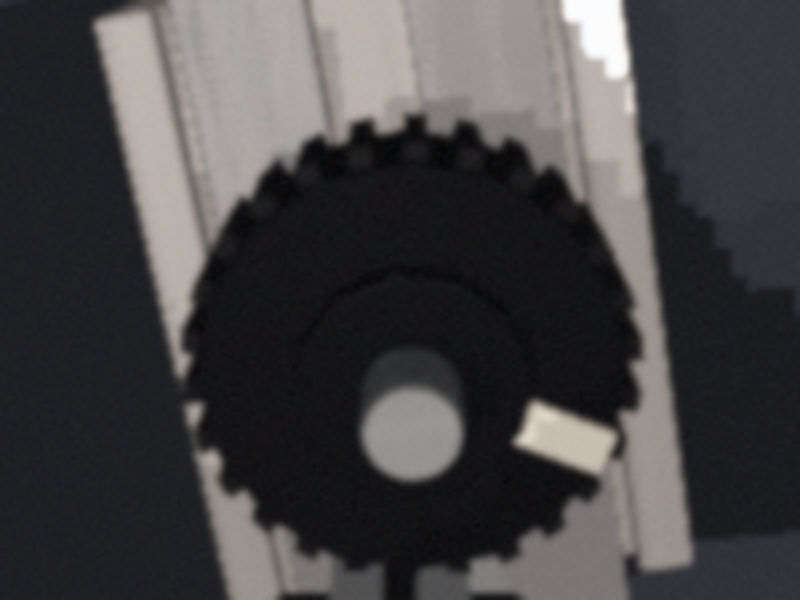

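Emit:
carry_out([
  [[0.0031,-0.0001,0,0,0,0.12,0],[0.0062,0.0002,0,0,0,0.24,0],[0.0093,0.0008,0,0,0,0.36,0],[0.0122,0.0018,0,0,0,0.48,0],[0.0151,0.0031,0,0,0,0.6,0],[0.0177,0.0047,0,0,0,0.72,0],[0.0201,0.0067,0,0,0,0.84,0],[0.0223,0.0089,0,0,0,0.96,0],[0.0242,0.0114,0,0,0,1.08,0],[0.0258,0.0141,0,0,0,1.2,0]],
])

```text
time_s: 14.6
tcp_pos: [0.5534, 0.0192, 0.1552]
orientation: [0.852, 0.524, 0.002, 0.003]
wrist_force: [14.2, -8.7, -3.1]
grip_width: 0.003
```

Emit:
carry_out([
  [[0.0012,0.0029,0,0,0,0.12,0],[0.0021,0.0059,0,0,0,0.24,0],[0.0026,0.0089,0,0,0,0.36,0],[0.0028,0.012,0,0,0,0.48,0],[0.0026,0.0151,0,0,0,0.6,0],[0.002,0.0182,0,0,0,0.72,0],[0.001,0.0212,0,0,0,0.84,0],[-0.0002,0.024,0,0,0,0.96,0],[-0.0019,0.0267,0,0,0,1.08,0],[-0.0038,0.0291,0,0,0,1.2,0]],
])

```text
time_s: 15.6
tcp_pos: [0.5499, 0.0552, 0.1561]
orientation: [0.405, 0.914, 0.006, 0.003]
wrist_force: [14.8, 12.0, -7.7]
grip_width: 0.002
```

```bash
python3 -c "
from h import *
dash(load('w9'),362.5,259,.166)
d=wrist('w10');crop(d,220,150,200,150,4,'pics/w10c.png')
N=np.array([.5258,.035])
def P(r,p): return (N+r*np.array([np.sin(p),-np.cos(p)])).round(4)
D=[(.026,2.42),(.026,2.54),(.026,2.66),(.026,2.76),(.034,2.76),(.042,2.76),(.045,2.62),(.045,2.475),(.045,2.33),(.045,2.185)]
orbit(P(.026,2.3),2.3,*zip(*D),[0]*10)
for k in range(3):
    e=D[-1];p=P(*e);D=[(.045,e[1]-.147*(i+1)) for i in range(10)];print(e);orbit(p,e[1],*zip(*D),[0]*10)
"
```

```text
dash -0.5160062807012267 r 0.01560998844918251
t 15.6 tcp [0.5499 0.0552 0.1561] psi 2.3069697349823577 F [14.8 12.  -7.7] j [ 0.57  0.78 -1.29  1.85  0.82  1.17  1.3 ]
[-0.0022, 0.0022, 0.0, 0, 0, 0.12, 0], [-0.0047, 0.0041, 0.0, 0, 0, 0.24, 0], [-0.0074, 0.0057, 0.0, 0, 0, 0.36, 0], [-0.0097, 0.0068, 0.0, 0, 0, 0.46, 0], [-0.0067, 0.0143, 0.0, 0, 0, 0.46, 0], [-0.0038, 0.0217, 0.0, 0, 0, 0.46, 0], [0.003, 0.0217, 0.0, 0, 0, 0.32, 0], [0.0084, 0.0181, 0.0, 0, 0, 0.175, 0], [0.0132, 0.0137, 0.0, 0, 0, 0.03, 0], [0.0174, 0.0086, 0.0, 0, 0, -0.115, 0], 
(0.045, 2.185)
[0.0034, -0.0056, 0.0, 0, 0, -0.147, 0], [0.0059, -0.0117, 0.0, 0, 0, -0.294, 0], [0.0075, -0.0181, 0.0, 0, 0, -0.441, 0], [0.0082, -0.0247, 0.0, 0, 0, -0.588, 0], [0.0079, -0.0313, 0.0, 0, 0, -0.735, 0], [0.0066, -0.0378, 0.0, 0, 0, -0.882, 0], [0.0044, -0.044, 0.0, 0, 0, -1.029, 0], [0.0013, -0.0499, 0.0, 0, 0, -1.176, 0], [-0.0026, -0.0552, 0.0, 0, 0, -1.323, 0], [-0.0073, -0.0599, 0.0, 0, 0, -1.47, 0], 
(0.045, 0.7150000000000001)
[-0.0053, -0.0039, 0.0, 0, 0, -0.147, 0], [-0.0111, -0.0071, 0.0, 0, 0, -0.294, 0], [-0.0173, -0.0093, 0.0, 0, 0, -0.441, 0], [-0.0238, -0.0106, 0.0, 0, 0, -0.588, 0], [-0.0304, -0.011, 0.0, 0, 0, -0.735, 0], [-0.037, -0.0104, 0.0, 0, 0, -0.882, 0], [-0.0434, -0.0088, 0.0, 0, 0, -1.029, 0], [-0.0495, -0.0063, 0.0, 0, 0, -1.176, 0], [-0.0552, -0.0029, 0.0, 0, 0, -1.323, 0], [-0.0603, 0.0012, 0.0, 0, 0, -1.47, 0], 
(0.045, -0.7549999999999999)
[-0.0045, 0.0049, 0.0, 0, 0, -0.147, 0], [-0.0082, 0.0104, 0.0, 0, 0, -0.294, 0], [-0.0111, 0.0163, 0.0, 0, 0, -0.441, 0], [-0.013, 0.0226, 0.0, 0, 0, -0.588, 0], [-0.0141, 0.0292, 0.0, 0, 0, -0.735, 0], [-0.0141, 0.0358, 0.0, 0, 0, -0.882, 0], [-0.0132, 0.0423, 0.0, 0, 0, -1.029, 0], [-0.0113, 0.0487, 0.0, 0, 0, -1.176, 0], [-0.0085, 0.0547, 0.0, 0, 0, -1.323, 0], [-0.0049, 0.0602, 0.0, 0, 0, -1.47, 0],
```

View pics/w10c.png

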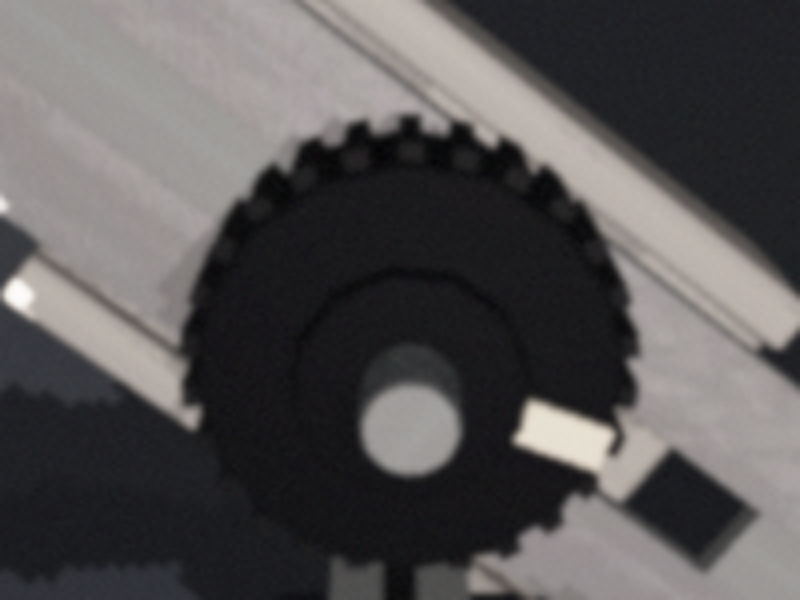

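Emit:
carry_out([
  [[-0.0022,0.0022,0,0,0,0.12,0],[-0.0047,0.0041,0,0,0,0.24,0],[-0.0074,0.0057,0,0,0,0.36,0],[-0.0097,0.0068,0,0,0,0.46,0],[-0.0067,0.0143,0,0,0,0.46,0],[-0.0038,0.0217,0,0,0,0.46,0],[0.003,0.0217,0,0,0,0.32,0],[0.0084,0.0181,0,0,0,0.175,0],[0.0132,0.0137,0,0,0,0.03,0],[0.0174,0.0086,0,0,0,-0.115,0]],
])

```text
time_s: 16.65
tcp_pos: [0.5628, 0.0605, 0.1545]
orientation: [0.463, 0.886, -0.0, 0.0]
wrist_force: [0.8, 0.8, -0.4]
grip_width: 0.002
```

Emit:
carry_out([
  [[0.0034,-0.0056,0,0,0,-0.147,0],[0.0059,-0.0117,0,0,0,-0.294,0],[0.0075,-0.0181,0,0,0,-0.441,0],[0.0082,-0.0247,0,0,0,-0.588,0],[0.0079,-0.0313,0,0,0,-0.735,0],[0.0066,-0.0378,0,0,0,-0.882,0],[0.0044,-0.044,0,0,0,-1.029,0],[0.0013,-0.0499,0,0,0,-1.176,0],[-0.0026,-0.0552,0,0,0,-1.323,0],[-0.0073,-0.0599,0,0,0,-1.47,0]],
])

```text
time_s: 17.65
tcp_pos: [0.555, 0.0004, 0.1546]
orientation: [0.938, 0.347, -0.0, 0.0]
wrist_force: [-1.0, 0.2, 0.2]
grip_width: 0.0
```

Emit:
carry_out([
  [[-0.0053,-0.0039,0,0,0,-0.147,0],[-0.0111,-0.0071,0,0,0,-0.294,0],[-0.0173,-0.0093,0,0,0,-0.441,0],[-0.0238,-0.0106,0,0,0,-0.588,0],[-0.0304,-0.011,0.0002,0,0,-0.735,0],[-0.037,-0.0104,0.0004,0,0,-0.882,0],[-0.0434,-0.0088,0.0006,0,0,-1.029,0],[-0.0495,-0.0063,0.0008,0,0,-1.176,0],[-0.0552,-0.0029,0.001,0,0,-1.323,0],[-0.0603,0.0012,0.001,0,0,-1.47,0]],
])

```text
time_s: 18.65
tcp_pos: [0.4946, 0.0021, 0.1558]
orientation: [0.929, -0.371, 0.0, 0.0]
wrist_force: [-0.4, 0.5, -0.7]
grip_width: 0.004
```

```bash
python3 -c "
from h import *
dash(load('w10'),220+565/4,150+435/4,.1665)
d=wrist('w11');crop(d,200,120,240,180,3,'pics/w11c.png')
N=np.array([.5258,.035])
def P(r,p): return (N+r*np.array([np.sin(p),-np.cos(p)])).round(4)
e=(.045,-.755)
D=[(.045,-.9),(.045,-1.047),(.045,-1.194),(.045,-1.341),(.045,-1.488),(.039,-1.6),(.032,-1.6),(.026,-1.59),(.026,-1.54),(.026,-1.45)]
orbit(P(*e),e[1],*zip(*D),[0]*10)
for k in range(4):
    e=D[-1];p=P(*e);D=[(.026,e[1]+.12*(i+1)) for i in range(10)];print(e);orbit(p,e[1],*zip(*D),[0]*10)
"
```

```text
dash 1.827465559219365 r 0.016559729928628118
t 18.65 tcp [0.4946 0.0021 0.1558] psi -0.7608128769992059 F [-0.4  0.5 -0.7] j [ 0.27  0.43 -0.51  1.99  0.3   0.79 -1.18]
[-0.0044, 0.0048, 0.0, 0, 0, -0.145, 0], [-0.0082, 0.0103, 0.0, 0, 0, -0.292, 0], [-0.011, 0.0162, 0.0, 0, 0, -0.439, 0], [-0.013, 0.0225, 0.0, 0, 0, -0.586, 0], [-0.014, 0.0291, 0.0, 0, 0, -0.733, 0], [-0.0082, 0.0339, 0.0, 0, 0, -0.845, 0], [-0.0012, 0.0337, 0.0, 0, 0, -0.845, 0], [0.0048, 0.0333, 0.0, 0, 0, -0.835, 0], [0.0048, 0.032, 0.0, 0, 0, -0.785, 0], [0.005, 0.0297, 0.0, 0, 0, -0.695, 0], 
(0.026, -1.45)
[0.0006, -0.0031, 0.0, 0, 0, 0.12, 0], [0.0015, -0.0061, 0.0, 0, 0, 0.24, 0], [0.0027, -0.0089, 0.0, 0, 0, 0.36, 0], [0.0044, -0.0116, 0.0, 0, 0, 0.48, 0], [0.0063, -0.0141, 0.0, 0, 0, 0.6, 0], [0.0085, -0.0163, 0.0, 0, 0, 0.72, 0], [0.0109, -0.0182, 0.0, 0, 0, 0.84, 0], [0.0136, -0.0198, 0.0, 0, 0, 0.96, 0], [0.0164, -0.0211, 0.0, 0, 0, 1.08, 0], [0.0194, -0.0221, 0.0, 0, 0, 1.2, 0], 
(0.026, -0.25)
[0.003, -0.0006, 0.0, 0, 0, 0.12, 0], [0.0061, -0.0008, 0.0, 0, 0, 0.24, 0], [0.0093, -0.0006, 0.0, 0, 0, 0.
[... 363 characters left out ...]
0.004, 0.0084, 0.0, 0, 0, 0.36, 0], [0.0046, 0.0115, 0.0, 0, 0, 0.48, 0], [0.0049, 0.0146, 0.0, 0, 0, 0.6, 0], [0.0048, 0.0177, 0.0, 0, 0, 0.72, 0], [0.0043, 0.0208, 0.0, 0, 0, 0.84, 0], [0.0034, 0.0238, 0.0, 0, 0, 0.96, 0], [0.0022, 0.0266, 0.0, 0, 0, 1.08, 0], [0.0007, 0.0293, 0.0, 0, 0, 1.2, 0], 
(0.026, 2.15)
[-0.0019, 0.0025, 0.0, 0, 0, 0.12, 0], [-0.004, 0.0048, 0.0, 0, 0, 0.24, 0], [-0.0064, 0.0068, 0.0, 0, 0, 0.36, 0], [-0.0091, 0.0085, 0.0, 0, 0, 0.48, 0], [-0.0119, 0.0098, 0.0, 0, 0, 0.6, 0], [-0.0148, 0.0108, 0.0, 0, 0, 0.72, 0], [-0.0179, 0.0115, 0.0, 0, 0, 0.84, 0], [-0.021, 0.0118, 0.0, 0, 0, 0.96, 0], [-0.0241, 0.0117, 0.0, 0, 0, 1.08, 0], [-0.0272, 0.0112, 0.0, 0, 0, 1.2, 0],
```

View pics/w11c.png

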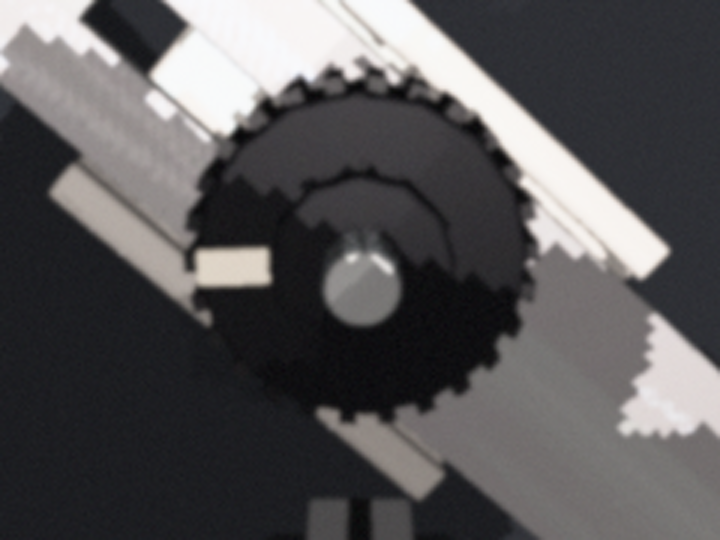

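Emit:
carry_out([
  [[-0.0044,0.0048,0,0,0,-0.145,0],[-0.0082,0.0103,0,0,0,-0.292,0],[-0.011,0.0162,0,0,0,-0.439,0],[-0.013,0.0225,0,0,0,-0.586,0],[-0.014,0.0291,0,0,0,-0.733,0],[-0.0082,0.0339,0,0,0,-0.845,0],[-0.0012,0.0337,0,0,0,-0.845,0],[0.0048,0.0333,0,0,0,-0.835,0],[0.0048,0.032,0,0,0,-0.785,0],[0.005,0.0297,0,0,0,-0.695,0]],
])

```text
time_s: 19.7
tcp_pos: [0.4945, 0.0315, 0.1544]
orientation: [0.751, -0.66, -0.003, 0.004]
wrist_force: [-17.8, -0.2, 9.1]
grip_width: -0.001
```

Emit:
carry_out([
  [[0.0006,-0.0031,0,0,0,0.12,0],[0.0015,-0.0061,0,0,0,0.24,0],[0.0027,-0.0089,0,0,0,0.36,0],[0.0044,-0.0116,0,0,0,0.48,0],[0.0063,-0.0141,0,0,0,0.6,0],[0.0085,-0.0163,0,0,0,0.72,0],[0.0109,-0.0182,0,0,0,0.84,0],[0.0136,-0.0198,0,0,0,0.96,0],[0.0164,-0.0211,0,0,0,1.08,0],[0.0194,-0.0221,0,0,0,1.2,0]],
])

```text
time_s: 20.7
tcp_pos: [0.5171, 0.0044, 0.155]
orientation: [0.993, -0.121, -0.002, 0.004]
wrist_force: [-5.4, -14.8, 5.3]
grip_width: -0.001
```

Emit:
carry_out([
  [[0.003,-0.0006,0,0,0,0.12,0],[0.0061,-0.0008,0,0,0,0.24,0],[0.0093,-0.0006,0,0,0,0.36,0],[0.0123,-0.0001,0,0,0,0.48,0],[0.0153,0.0008,0,0,0,0.6,0],[0.0182,0.002,0,0,0,0.72,0],[0.0209,0.0036,0,0,0,0.84,0],[0.0233,0.0055,0,0,0,0.96,0],[0.0256,0.0077,0,0,0,1.08,0],[0.0275,0.0101,0,0,0,1.2,0]],
])

```text
time_s: 21.7
tcp_pos: [0.5507, 0.0151, 0.1561]
orientation: [0.888, 0.46, 0.002, 0.003]
wrist_force: [13.5, -11.8, -2.3]
grip_width: 0.003
```

```bash
python3 -c "
from h import *
dash(load('w11'),277.7,209,.1667)
d=wrist('w12');crop(d,220,150,200,150,4,'pics/w12c.png')"
```

```text
dash 2.334402564103853 r 0.015766705888753473
t 21.7 tcp [0.5507 0.0151 0.1561] psi 0.9550228851771525 F [ 13.5 -11.8  -2.3] j [ 0.5   0.62 -0.97  1.85  0.61  1.    0.22]
```

View pics/w12c.png

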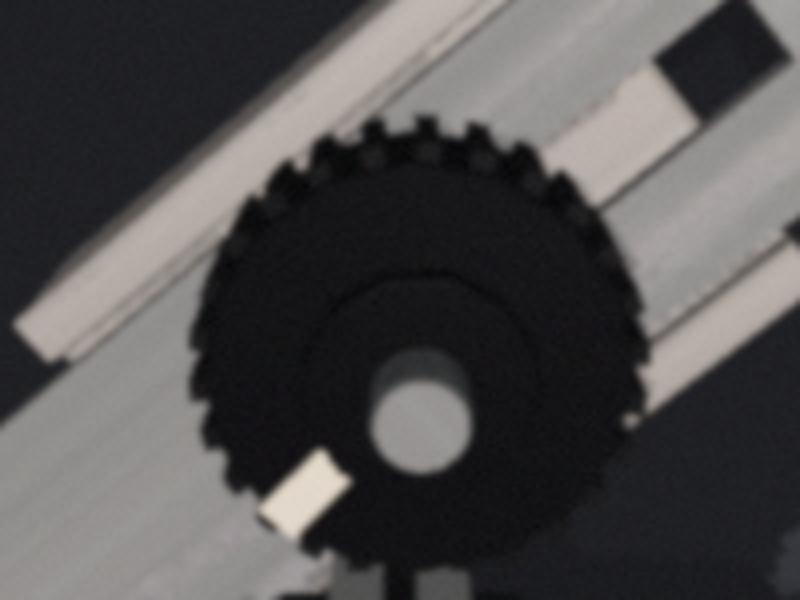

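```bash
python3 -c "
from h import *
dash(load('w12'),296.25,273.75,.1675)
N=np.array([.5258,.035])
def P(r,p): return (N+r*np.array([np.sin(p),-np.cos(p)])).round(4)
D=[(.026,2.27),(.026,2.39),(.026,2.45),(.034,2.45),(.042,2.45),(.048,2.35),(.048,2.2),(.048,2.1),(.048,2.1),(.048,2.1)]
orbit(P(.026,2.15),2.15,*zip(*D),[0]*10)
"
```

```text
dash -1.4186234980367811 r 0.015281740054743167
[-0.0019, 0.0025, 0.0, 0, 0, 0.12, 0], [-0.004, 0.0048, 0.0, 0, 0, 0.24, 0], [-0.0052, 0.0058, 0.0, 0, 0, 0.3, 0], [-0.0001, 0.012, 0.0, 0, 0, 0.3, 0], [0.005, 0.0181, 0.0, 0, 0, 0.3, 0], [0.0124, 0.0195, 0.0, 0, 0, 0.2, 0], [0.017, 0.014, 0.0, 0, 0, 0.05, 0], [0.0196, 0.01, 0.0, 0, 0, -0.05, 0], [0.0196, 0.01, 0.0, 0, 0, -0.05, 0], [0.0196, 0.01, 0.0, 0, 0, -0.05, 0],
```

Emit:
carry_out([
  [[0.0017,0.0026,0,0,0,0.12,0],[0.003,0.0054,0,0,0,0.24,0],[0.004,0.0084,0,0,0,0.36,0],[0.0046,0.0115,0,0,0,0.48,0],[0.0049,0.0146,0,0,0,0.6,0],[0.0048,0.0177,0,0,0,0.72,0],[0.0043,0.0208,0,0,0,0.84,0],[0.0034,0.0238,0,0,0,0.96,0],[0.0022,0.0266,0,0,0,1.08,0],[0.0007,0.0293,0,0,0,1.2,0]],
])

```text
time_s: 22.75
tcp_pos: [0.5528, 0.0512, 0.1571]
orientation: [0.472, 0.882, 0.005, 0.003]
wrist_force: [16.3, 8.6, -7.5]
grip_width: -0.002
```

```bash
python3 -c "
from h import *
d=wrist('w13');crop(d,220,150,200,150,4,'pics/w13c.png')"
```

```text
t 22.75 tcp [0.5528 0.0512 0.1571] psi 2.1581889745670573 F [16.3  8.6 -7.5] j [ 0.57  0.76 -1.27  1.84  0.8   1.16  1.18]
```

View pics/w13c.png

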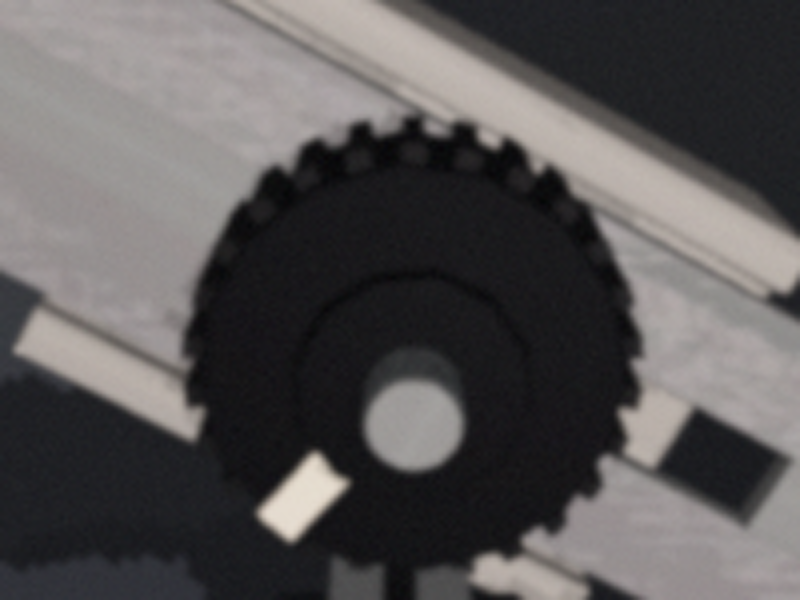

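```bash
python3 -c "
from h import *
dash(load('w13'),220+304/4,150+497/4,.168)
N=np.array([.5258,.035])
def P(r,p): return (N+r*np.array([np.sin(p),-np.cos(p)])).round(4)
D=[(.026,2.25),(.026,2.32),(.034,2.32),(.042,2.32),(.047,2.2),(.047,2.06),(.047,1.92),(.047,1.77),(.047,1.62),(.047,1.48)]
orbit(P(.026,2.15),2.15,*zip(*D),[0]*10)
"
```

```text
dash -0.14433656497189415 r 0.015683544124454635
[-0.0016, 0.0021, 0.0, 0, 0, 0.1, 0], [-0.0028, 0.0035, 0.0, 0, 0, 0.17, 0], [0.0031, 0.009, 0.0, 0, 0, 0.17, 0], [0.009, 0.0144, 0.0, 0, 0, 0.17, 0], [0.0162, 0.0135, 0.0, 0, 0, 0.05, 0], [0.0197, 0.0079, 0.0, 0, 0, -0.09, 0], [0.0224, 0.0019, 0.0, 0, 0, -0.23, 0], [0.0243, -0.0049, 0.0, 0, 0, -0.38, 0], [0.0251, -0.0119, 0.0, 0, 0, -0.53, 0], [0.025, -0.0185, 0.0, 0, 0, -0.67, 0],
```

Emit:
carry_out([
  [[-0.001,0.0013,0,0,0,0.06,0],[-0.0019,0.0025,0,0,0,0.12,0],[0.004,0.008,0,0,0,0.12,0],[0.01,0.0134,0,0,0,0.12,0],[0.0162,0.0135,0,0,0,0.05,0],[0.0197,0.0079,0,0,0,-0.09,0],[0.0224,0.0019,0,0,0,-0.23,0],[0.0243,-0.0049,0,0,0,-0.38,0],[0.0251,-0.0119,0,0,0,-0.53,0],[0.025,-0.0185,0,0,0,-0.67,0]],
])

```text
time_s: 23.8
tcp_pos: [0.5725, 0.0301, 0.1555]
orientation: [0.74, 0.673, -0.0, 0.0]
wrist_force: [-0.8, 0.4, 0.3]
grip_width: -0.001
```

```bash
python3 -c "
from h import *
d=wrist('w14');crop(d,200,120,240,180,3,'pics/w14c.png')
N=np.array([.5258,.035])
def P(r,p): return (N+r*np.array([np.sin(p),-np.cos(p)])).round(4)
D=[(.047,1.48-.14*(i+1)) for i in range(10)]
print(P(.047,1.48));orbit(P(.047,1.48),1.48,*zip(*D),[0]*10)
"
```

```text
t 23.8 tcp [0.5725 0.0301 0.1555] psi 1.475326549019682 F [-0.8  0.4  0.3] j [ 0.52  0.71 -1.09  1.79  0.7   1.1   0.65]
[0.5726 0.0307]
[-0.001, -0.0065, 0.0, 0, 0, -0.14, 0], [-0.003, -0.0127, 0.0, 0, 0, -0.28, 0], [-0.0058, -0.0187, 0.0, 0, 0, -0.42, 0], [-0.0094, -0.0242, 0.0, 0, 0, -0.56, 0], [-0.0137, -0.0291, 0.0, 0, 0, -0.7, 0], [-0.0187, -0.0334, 0.0, 0, 0, -0.84, 0], [-0.0243, -0.0369, 0.0, 0, 0, -0.98, 0], [-0.0302, -0.0397, 0.0, 0, 0, -1.12, 0], [-0.0365, -0.0416, 0.0, 0, 0, -1.26, 0], [-0.043, -0.0425, 0.0, 0, 0, -1.4, 0],
```

View pics/w14.png

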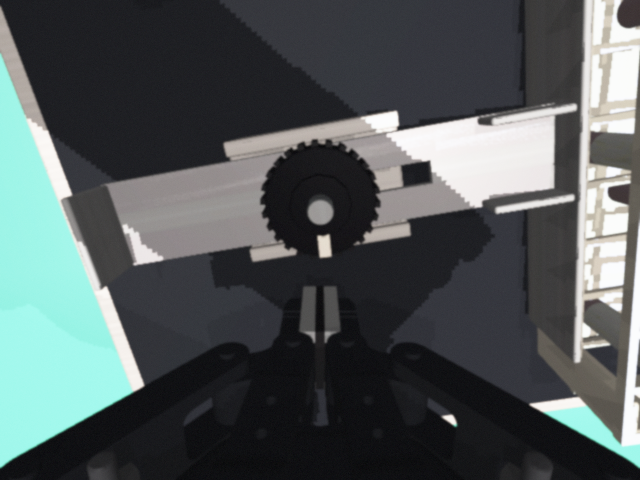

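View pics/w14c.png

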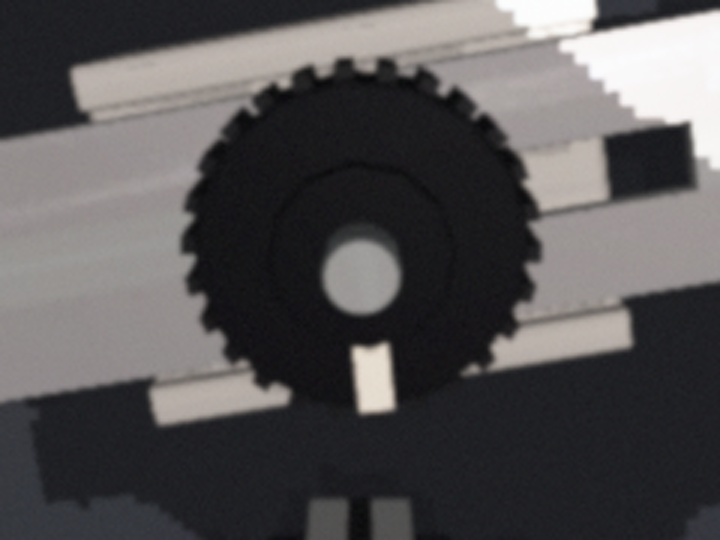

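```bash
python3 -c "
from h import *
for N in ((.5258,.035),(.5252,.0352),(.5265,.035)): dash(load('w14'),324.3,246,.168,N)"
```

```text
dash -0.03529978355561348 r 0.015833337633339745
dash -0.04906051170616443 r 0.016425582680341926
dash -0.03327914377316595 r 0.015134036821110296
```

Emit:
carry_out([
  [[-0.001,-0.0065,0,0,0,-0.14,0],[-0.003,-0.0127,0,0,0,-0.28,0],[-0.0058,-0.0187,0,0,0,-0.42,0],[-0.0094,-0.0242,0,0,0,-0.56,0],[-0.0137,-0.0291,0,0,0,-0.7,0],[-0.0187,-0.0334,0,0,0,-0.84,0],[-0.0243,-0.0369,0,0,0,-0.98,0],[-0.0302,-0.0397,0,0,0,-1.12,0],[-0.0365,-0.0416,0,0,0,-1.26,0],[-0.043,-0.0425,0,0,0,-1.4,0]],
])

```text
time_s: 24.85
tcp_pos: [0.5289, -0.0118, 0.1555]
orientation: [0.999, 0.039, -0.0, 0.0]
wrist_force: [0.6, 1.0, -0.3]
grip_width: -0.002
```

```bash
python3 -c "
from h import *
d=wrist('w15');crop(d,200,120,240,180,3,'pics/w15c.png')"
```

```text
t 24.85 tcp [ 0.5289 -0.0118  0.1555] psi 0.07883550627201759 F [ 0.6  1.  -0.3] j [ 0.44  0.53 -0.75  1.9   0.46  0.89 -0.46]
```

View pics/w15.png

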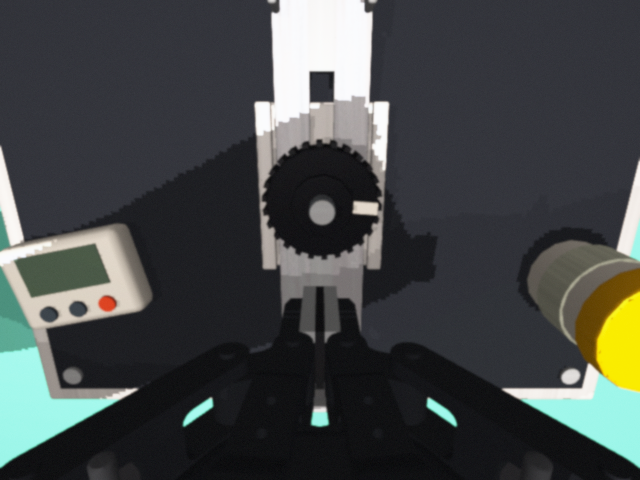

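View pics/w15c.png

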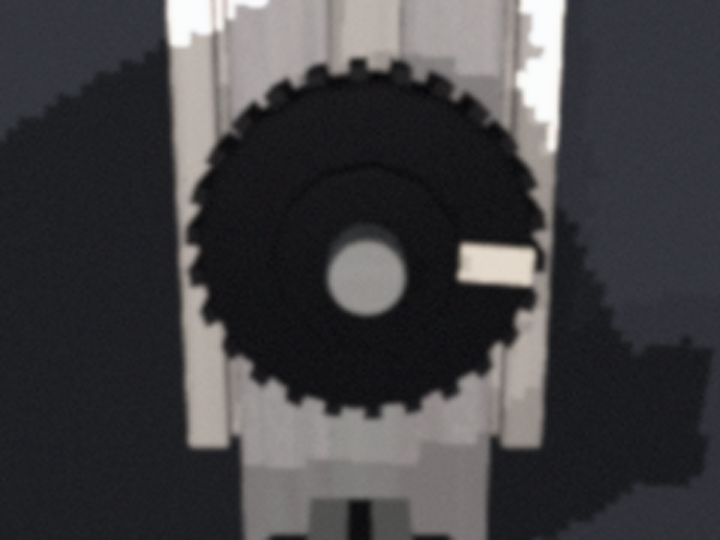

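Emit:
carry_out([
  [[0.0008,-0.01,0,0,0,0,0],[0.0016,-0.02,0,0,0,0,0],[0.002,-0.026,0,0,0,0,0],[0.0024,-0.03,0,0,0,0,0],[0.0027,-0.034,0,0,0,0,0],[0.003,-0.038,0,0,0,0,0],[0.0033,-0.042,0,0,0,0,0],[0.0036,-0.046,0,0,0,0,0],[0.004,-0.05,0,0,0,0,0],[0.0043,-0.054,0,0,0,0,0]],
])

```text
time_s: 25.9
tcp_pos: [0.5334, -0.0657, 0.1556]
orientation: [0.999, 0.04, -0.0, 0.0]
wrist_force: [0.5, 1.8, -1.2]
grip_width: 0.001
```

Emit:
carry_out([
  [[0.0003,-0.004,0,0,0,0,0],[0.0006,-0.007,0,0,0,0,0],[0.0008,-0.01,0,0,0,0,0],[0.001,-0.012,0,0,0,0,0],[0.0011,-0.014,0,0,0,0,0],[0.0013,-0.016,0,0,0,0,0],[0.0013,-0.017,0,0,0,0,0],[0.0014,-0.018,0,0,0,0,0],[0.0014,-0.018,0,0,0,0,0],[0.0014,-0.018,0,0,0,0,0]],
])

```text
time_s: 26.9
tcp_pos: [0.5345, -0.0801, 0.1556]
orientation: [0.999, 0.041, -0.0, -0.002]
wrist_force: [-1.3, 12.1, -1.3]
grip_width: 0.002
```

```bash
python3 -c "
from h import *
d=wrist('w16')
from station import get_image
s=get_image('side');np.savez('side1.npz',**s);crop(s,215,175,190,142,4.2,'pics/sd2.png')"
```

```text
t 26.9 tcp [ 0.5345 -0.0801  0.1556] psi 0.08283177004910887 F [-1.3 12.1 -1.3] j [ 0.56  0.54 -0.75  1.87  0.46  0.9  -0.32]
```

View pics/w16.png

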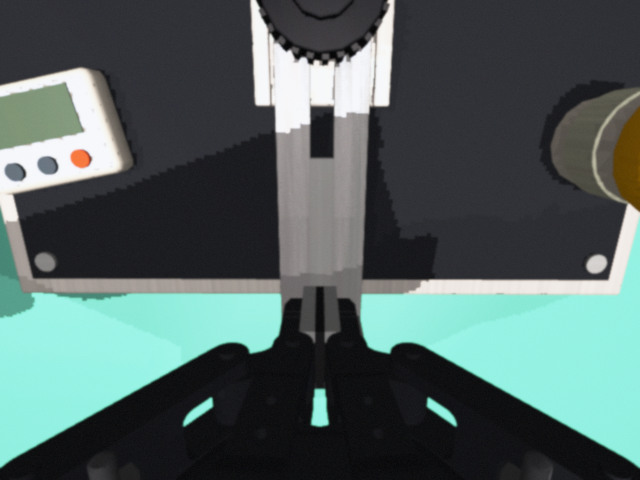

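View pics/sd2.png

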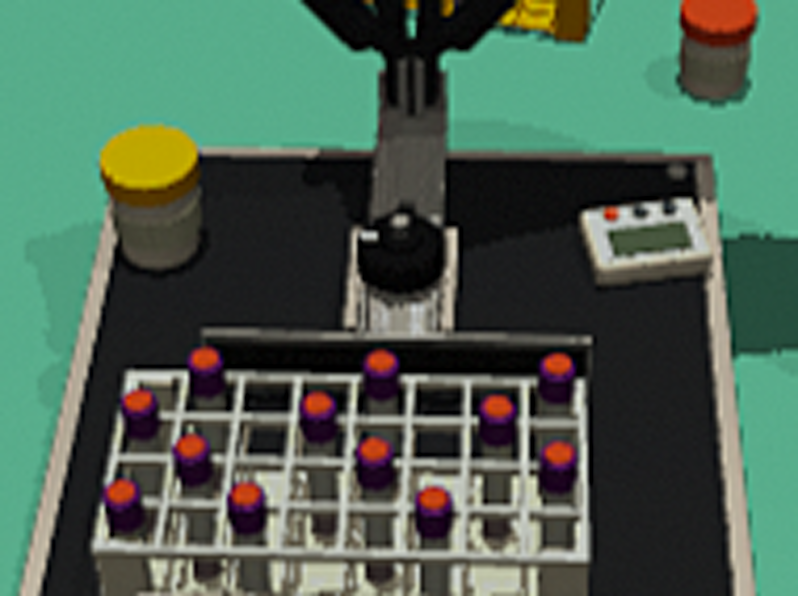

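Emit:
carry_out([
  [[-0.0008,0.01,0,0,0,0,0],[-0.0016,0.02,0,0,0,0,0],[-0.0016,0.02,0.01,0,0,0,0],[-0.0016,0.02,0.03,0,0,0,0],[-0.0016,0.02,0.06,0,0,0,0],[-0.0016,0.02,0.09,0,0,0,0],[-0.0016,0.0,0.12,0,0,0,0],[-0.0016,-0.03,0.14,0,0,0,0],[-0.0016,-0.05,0.14,0,0,0,0],[-0.0016,-0.05,0.14,0,0,0,0]],
])

```text
time_s: 28.0
tcp_pos: [0.533, -0.1374, 0.2966]
orientation: [0.999, 0.037, 0.0, 0.001]
wrist_force: [-0.7, -0.7, 0.2]
grip_width: 0.002
```

```bash
python3 -c "
from h import *
d=wrist('w17')
from station import get_image
s=get_image('side');np.savez('side2.npz',**s);crop(s,215,165,190,142,4.2,'pics/sd3.png')
a=load('side0');P=cloud(s).reshape(-1,3)
S=P[(abs(P[:,0]-.535)<.03)&(abs(P[:,1]+.09)<.025)&(P[:,2]>.157)&(P[:,2]<.175)];print('tab',len(S),S.mean(0))
"
```

```text
t 28.0 tcp [ 0.533  -0.1374  0.2966] psi 0.07474873653901294 F [-0.7 -0.7  0.2] j [ 0.71  0.42 -0.81  1.65  0.32  1.21 -0.09]
tab 92 [ 0.53402185 -0.09053687  0.16437022]
```

View pics/w17.png

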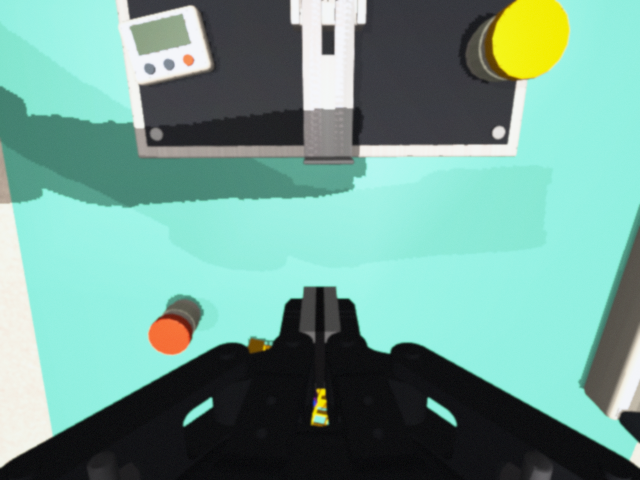

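View pics/sd3.png

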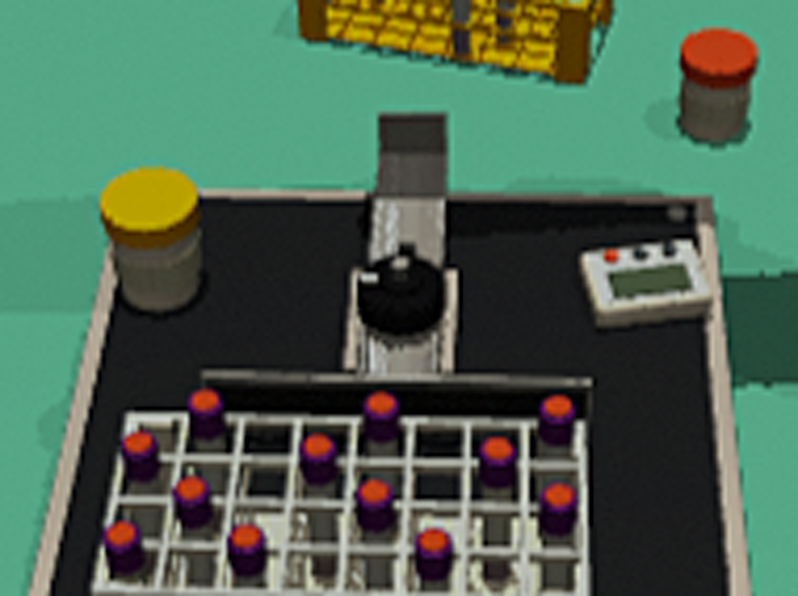

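```bash
python3 -c "
from station import job_done
print(job_done())"
```

```text
the job is handed in; nothing more can be done
None
```

The nut is loosened by two turns and the stop is slid all the way back. I handed the job in at about 28 s of the 58 s allowed.

- **Nut:** I rolled it anticlockwise in three strokes, with the side of the shut fingertips pressed on the rim at about 15–23 N. On the first try, at about 5 N, the fingertip just slipped along the rim, so I pressed harder. The white dash, measured in the same way, went from −0.115 rad to about −0.04 rad two turns later. That is about 12.64 rad of turning against 12.57 for exactly two turns. The nut is still on its stud.
- **Stop:** I then pushed the thumb tab until the force rose to 12 N at the end stop. In the side camera's depth readings the tab moved 40.1 mm, against 40 mm of full travel.
- **Everything else:** In the last side picture the white rack, sample pot and timer are where they were. The arm stands clear of everything, with about 1 N on the wrist sensor. I saw no sign that the other things moved, but I only checked them by eye and not all of them were in the final pictures.

No checks disagreed. My own calibration leaves a few hundredths of a rad of doubt in the nut angle.

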